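# Quarantine the damaged battery cells

### The arm

A 6-joint arm with a two-finger parallel gripper is mounted at the origin on a cart in front of the work surface, level with it; the furniture and walls round the work are solid. World frame = base frame: x ahead of the robot, y to its left, z up, the work surface at z = 0. Lengths are in mm, angles in rad, forces in N, time in s.
With the tool pointing down it reaches from about 350 to 975 mm from the base axis. Payload 7.1 kg.
Tool frame: the origin (TCP) lies on the centre line of the jaws, within the pads' length; the fingertips stand 25 mm ahead of it and the grasp point (between the pads) lies 6 mm ahead of it (ctrl.nose_length is the distance from the TCP to the fingertips, in mm); x points along the fingers, y is the direction in which the jaws open and shut, and the axes are right-handed (so a half turn about x gives the same grasp; the last joint's range is limited). The gripper opens to 88 mm and grips with 3 to 60 N. Pads are 20 mm wide; open, the fingers measure 115 mm over their backs; the gripper's body (75 mm by 178 mm) begins 61 mm behind the grasp point.
Start: joints at [-1.332, 0.423, 1.63, -0, 1.089, -0.019], TCP at [159.365, -604.324, 247.675] pointing down, gripper open.
Joint ranges: [-3, 3], [-0.9, 2.11], [0.09, 2.58], [-1.31, 4.45], [0.11, 2.69], [-2.54, 2.54]. Speed limits (rad/s): [2.39, 2.39, 3.01, 3.14, 3.14, 3.14].

### API

Orientations are given as a rotation vector (axis times angle).
In Python, from workcell import ctrl gives the robot as it stands.
- The arm moves only by the tool arm_command, never from a script. Its argument "deltas" is a list of rows, each a list of 4 numbers: the shift along the tool's x, y, z in m, then the turn about the tool's x in rad. In form: [[tx, ty, tz, yaw], ...]. A call has 1 to 10 rows; each row shifts and turns the pose as measured when the row begins, along the tool's axes as they then stand; what a row does not reach is not made up. A row lasts 1/10 s, in which the tool goes at most 50 mm and 8.59 degrees, less where a joint would pass 70% of its speed; a pose out of reach is approached as far as the arm can. A call is refused whole if a number of a shift passes 0.05 or a number of a turn 0.15, either way. A call with a gripper value outside its range is refused whole. "hand" is the finger opening in m, from 0 to 0.0878, set as the call begins (left out, the last holds). The fingers move at their own pace and stop on an object; the grip force is fixed at half the most. Time passes only in rows, so rows that do not move let the fingers close. It gives the time, the measured TCP pose, the force and the opening at its end, in the units of the state.
- ctrl.get_obs(): the state, without advancing time (a new reading comes with each control period).
- ctrl.get_image(name): name is "scene" or "side" or "wrist"; returns the picture (400x640x3 uint8, red, green, blue); there is no depth.
- ctrl.get_calibration(name): a dict with "fx", "fy", "cx", "cy" (pixels), "dist" ([k1, k2, p1, p2, k3] as OpenCV has them; the pictures are not rectified), "R" (3x3) and "t" (3): a world point X has camera coordinates R X + t. Camera axes: x right, y down, z forward; pixel columns grow to the right and rows downward; lengths in mm; the calibration is good to about 2 mm. A picture is of the moment at which its call begins: read the wrist's pose just before it. get_calibration takes no time and is no camera call; for the wrist camera it gives the pose at the moment of the call.
- ctrl.close_job(): hands the job in, once; it reports no verdict.
The state is a dict: "t": time; "qpos": joint angles; "qvel": joint speeds; "joint_torque": joint torques, N m; "ee_pos": TCP position; "orientation": TCP orientation; "ft_force": force on the tool from outside, world axes, zero at the start; "moment": the same for the moment, N m; "width": finger opening in mm.
Only numpy, scipy, OpenCV 4.12 (cv2) and the standard library are available. Lean on these libraries where they do the work, as an engineer would, in place of code of your own. Each camera call takes 0.05 s, during which the arm holds its last target.

### The job

Sort the phone battery cells on the grey mat: put every swollen or bent cell into the vented steel box, and leave the sound flat ones and everything else on the bench where they lie. First pull the box's spring collar up and turn it anticlockwise to its stop so that it stays up, then slide the lid fully open; once the bad cells are in, slide the lid fully shut and turn the collar back until it snaps down and locks the lid.

Things in the scene. Friction and masses are not known exactly. Their poses are not given: they have to be found in the camera images.
- cell_box: vented grey steel box, fixed; inside 110 (x) x 160 (y) mm, walls 4 mm, inner floor 6 mm and rim 70 mm above its origin (centre of its underside; x, y along its sides, z up). Its lid slides along y in guides on the long sides (x = +-62 mm, 78 mm high) that run on to y = +135 mm. Careful behind it: a wall shelf and equipment overhang the bench from 0.65 m ahead of the robot, 0.41 m up and higher.
- box_lid (a joint): sliding lid of the box: 0 = shut (locked at the start), 0.150 m = fully open, slid along the box's +y; then the inside is free from the box's -y wall to y = +66 mm. Friction about 2 N; it stays where it is left. The plate's top is 74 mm above the box's origin, and the lid is 219 mm long (from y = -84 to +135 mm when shut).
- lid_grip (a point): middle of the handle bar on the lid: a straight bar 64 mm long along the box's x and 10 mm thick, its middle 27 mm above the lid's plate, with 17 mm of free air below the middle of the bar between two posts. Moves with the lid. Box frame when shut: (0, -10, 101) mm.
- collar_grip (a point): point on the axis of the knurled spring collar that locks the lid, at the middle of its height while gripping: the collar is an upright steel cylinder 34 mm across and 26 mm tall, its top 12 mm above and its lower edge 14 mm below this point. It sits on the lid 120 mm from the handle bar towards the box's +y and moves with the lid. Box frame when shut and locked: (0, 110, 94) mm. There is free space all round it, so it can be gripped at any yaw.
- collar_lift (a joint): height of the collar above its lowest place (m), range 0 to 0.016. A spring presses it down with about 5 N at 0 and 8 N at 0.0115. At 0 its pin stands in the locking hole and the lid cannot slide. The collar cannot turn until it is lifted above 0.0115; turned by more than about 0.4 rad and let go, it rests at about 0.0115 (pin clear of the hole) and stays there.
- collar_turn (a joint): turn of the collar about its upright axis (rad), range 0 to 1.25 between stops, growing anticlockwise seen from above. 0 is the locking position: there (within about 0.25), if the lid is shut, the spring snaps the collar down once it is let go. The line across the collar's top lies along the box's y at 0.
- swollen_cell_1: one swollen battery cell: matt black, 85 x 44 mm seen from above, flat below, its sides 6.5 mm high and its top bulging to 17 mm in the middle; 45 g. Origin: centre of its underside; x along its length, y across its 44 mm width, z up. Lies on the grey mat (top 5 mm above the bench). May be absent.
- swollen_cell_2: one swollen battery cell: matt black, 85 x 44 mm seen from above, flat below, its sides 6.5 mm high and its top bulging to 17 mm in the middle; 45 g. Origin: centre of its underside; x along its length, y across its 44 mm width, z up. Lies on the grey mat (top 5 mm above the bench). May be absent.
- swollen_cell_3: one swollen battery cell: matt black, 85 x 44 mm seen from above, flat below, its sides 6.5 mm high and its top bulging to 17 mm in the middle; 45 g. Origin: centre of its underside; x along its length, y across its 44 mm width, z up. Lies on the grey mat (top 5 mm above the bench). May be absent.
- bent_cell_1: one bent battery cell: matt black, 84 x 44 x 5 mm plate creased across the middle by about 26 degrees so that it stands like a low roof, its ridge about 15 mm up and running across its 44 mm width; 45 g. Origin: under the middle of the ridge, level with the two ends it stands on; x along its length, y across its width (along the ridge), z up. Lies on the grey mat. May be absent.
- bent_cell_2: one bent battery cell: matt black, 84 x 44 x 5 mm plate creased across the middle by about 26 degrees so that it stands like a low roof, its ridge about 15 mm up and running across its 44 mm width; 45 g. Origin: under the middle of the ridge, level with the two ends it stands on; x along its length, y across its width (along the ridge), z up. Lies on the grey mat. May be absent.
- flat_cell_1: one sound battery cell: matt black flat plate 85 x 44 x 5 mm. Origin: centre of its underside; x along its length, y across its width. Lies on the grey mat. May be absent. Is to be left alone.
- flat_cell_2: one sound battery cell: matt black flat plate 85 x 44 x 5 mm. Origin: centre of its underside; x along its length, y across its width. Lies on the grey mat. May be absent. Is to be left alone.
- flat_cell_3: one sound battery cell: matt black flat plate 85 x 44 x 5 mm. Origin: centre of its underside; x along its length, y across its width. Lies on the grey mat. May be absent. Is to be left alone.
- marker_pen: felt pen, 127 x 10 x 9 mm, lying just behind the grey mat; origin under its middle. Bystander.
- paste_tin: round white tin, 47 mm across, 20 mm high, behind the cells; origin under its middle. Bystander.
- kapton_roll: amber tape roll lying flat, 63 mm across, 19 mm high; origin under its middle. Bystander.
- tweezers_b: steel tweezers 128 x 12 x 7 mm; origin under their middle. Bystander.

How it is judged:
By the outcome, as a careful person would: the job done as asked, in the order asked, and still so for the second after the job is handed in, with the robot touching nothing.
Of swollen_cell_1, swollen_cell_2, swollen_cell_3, bent_cell_1, bent_cell_2 only 4 to 5 are there at a start; the rules pass over those that are not, and their reading is None.
Of flat_cell_1, flat_cell_2, flat_cell_3 only 2 to 3 are there at a start; the rules pass over those that are not, and their reading is None.
At some moment in a run one of swollen_cell_1, swollen_cell_2, swollen_cell_3, bent_cell_1, bent_cell_2 may be knocked a few centimetres aside while the robot is not near it.
Once in a run the grip may slacken for a moment while it holds something.
It also fails if it takes over 210 s, if anything falls off the work surface, if the arm or the gripper's body presses on something with over 40 N, if the wrist force passes 120 N, or if a joint passes its speed limit or range.

## Working session

There is one attempt and no reset: what is moved stays moved. The work goes in short steps, Python scripts to look and compute and a tool call to move; the robot and the scene stay as the last step left them, time stands still between calls to the robot, and variables do not carry over. Pictures are saved under pics/ and viewed, and the job is handed in when it is done.

Besides the shell and the picture viewer there is one more tool, called after ">>>" as name(argument=value, ...), one argument or row to a line, values as JSON. arm_command: Moves the arm, as the interface text tells. Its arguments: {"type":"object","properties":{"deltas":{"type":"array","items":{"type":"array","items":{"type":"number"}}},"hand":{"type":"number"}},"required":["deltas"]}

```bash
ls; mkdir -p pics; python3 - <<'E'
from workcell import ctrl
import cv2
o=ctrl.get_obs(); print(o)
for n in ["scene","side","wrist"]:
    c=ctrl.get_calibration(n); print(n,c)
    cv2.imwrite(f"pics/{n}0.png",ctrl.get_image(n)[:,:,::-1])
E
```

```text
pics
{'t': 0.0, 'qpos': array([-1.33199917e+00,  4.23825818e-01,  1.63067091e+00, -1.50787092e-06,
        1.08855817e+00, -1.89838189e-02]), 'qvel': array([-0.00023317, -0.00064055, -0.0017288 , -0.00087782, -0.0004194 ,
       -0.00010183]), 'joint_torque': array([ 9.66374173e-04, -5.44623077e+01, -2.73666143e+01,  6.45233877e-02,
        2.27008830e-02, -1.38972964e-04]), 'ee_pos': array([ 159.25132218, -603.85654548,  246.91853132]), 'orientation': array([ 2.08445406,  0.27171423, -2.084794  ]), 'ft_force': array([ 0.15165058, -0.12134762,  1.2578893 ]), 'moment': array([0.03307967, 0.03771315, 0.00074161]), 'width': 87.64718953796586}
scene {'fx': 459.904805773139, 'fy': 459.904805773139, 'cx': 320.7653349905425, 'cy': 195.44764433808407, 'dist': array([-0.10179371,  0.        ,  0.        ,  0.        ,  0.        ]), 'R': array([[ 0.89527894, -0.44545951,  0.00643842],
       [-0.29093108, -0.59553236, -0.74879924],
       [ 0.33739403,  0.66851105, -0.6627656 ]]), 't': array([-472.64571447,  194.47465181, 1646.81805174])}
side {'fx': 366.86656656813335, 'fy': 366.86656656813335, 'cx': 320.1772875877389, 'cy': 194.81236355758557, 'dist': array([-0.0844964,  0.       ,  0.       ,  0.       ,  0.       ]), 'R': array([[-0.81960765, -0.57280042,  0.0119574 ],
       [-0.32679296,  0.45025458, -0.83094956],
       [ 0.47058439, -0.6849602 , -0.55621925]]), 't': array([ 395.29304277,  252.22719159, 1126.27571074])}
wrist {'fx': 336.6946874749422, 'fy': 336.6946874749422, 'cx': 317.473952836792, 'cy': 196.04583843103546, 'dist': array([-0.07255366,  0.        ,  0.        ,  0.        ,  0.        ]), 'R': array([[ 0.25572968, -0.96674646, -0.00189864],
       [-0.93653795, -0.24822491,  0.24755014],
       [-0.23978951, -0.06152776, -0.96887322]]), 't': array([-622.6885695 ,  -30.81976608,  390.65564308])}
```

View pics/scene0.png

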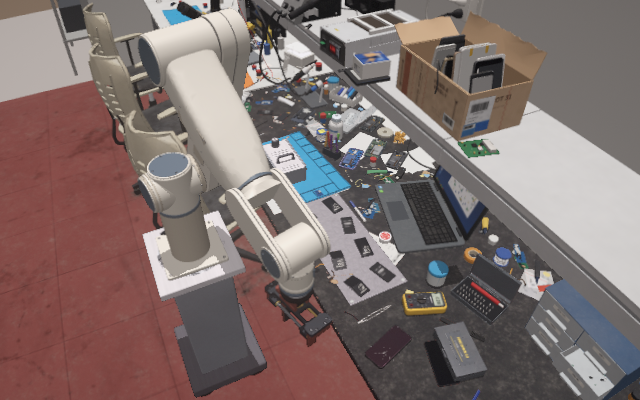

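View pics/side0.png

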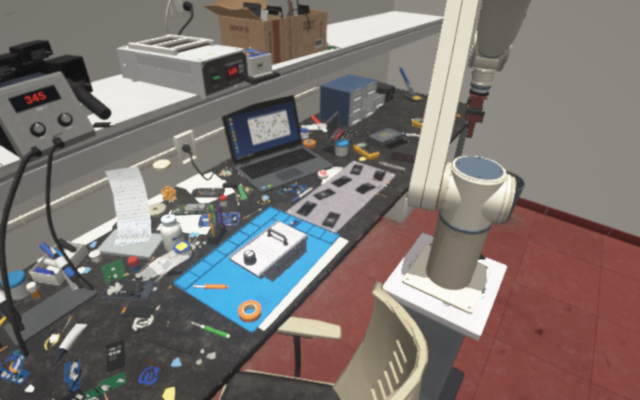

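View pics/wrist0.png

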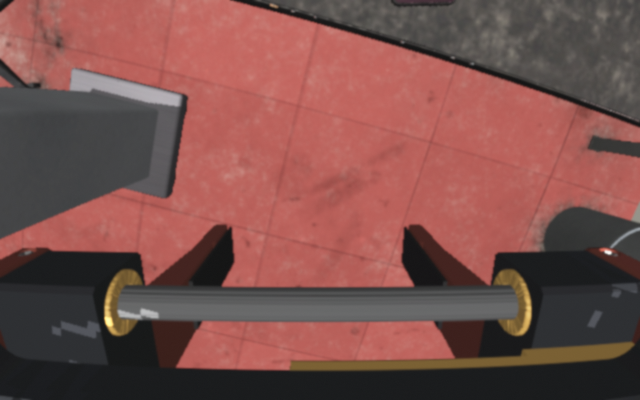

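The scene view shows 7 to 8 cells on the grey mat around (350,245), and the box on the blue mat around (288,165). I'll zoom in on both.

```bash
cat > h.py <<'E'
import numpy as np, cv2
from scipy.spatial.transform import Rotation as Rn
def K(c): return np.array([[c['fx'],0,c['cx']],[0,c['fy'],c['cy']],[0,0,1]])
def ray(c,px):
    p=np.atleast_2d(np.array(px,float))
    u=cv2.undistortPoints(p.reshape(-1,1,2),K(c),np.array(c['dist'])).reshape(-1,2)
    d=np.c_[u,np.ones(len(u))]@np.array(c['R'])
    return -np.array(c['R']).T@np.array(c['t']), d
def onz(c,px,z):
    o,d=ray(c,px); return o+d*((z-o[2])/d[:,2])[:,None]
def proj(c,X):
    X=np.atleast_2d(np.array(X,float))
    return cv2.projectPoints(X,cv2.Rodrigues(np.array(c['R']))[0],np.array(c['t']),K(c),np.array(c['dist']))[0].reshape(-1,2)
def tri(c1,p1,c2,p2):
    o1,d1=ray(c1,p1);o2,d2=ray(c2,p2)
    out=[]
    for a,b in zip(d1,d2):
        a=a/np.linalg.norm(a);b=b/np.linalg.norm(b)
        s=np.linalg.lstsq(np.c_[a,-b],o2-o1,rcond=None)[0]
        P=o1+a*s[0];Q=o2+b*s[1]; out.append(np.r_[(P+Q)/2,np.linalg.norm(P-Q)])
    return np.array(out)
def tool(o): return Rn.from_rotvec(o['orientation']).as_matrix()
E
python3 - <<'E'
import cv2
s=cv2.imread('pics/scene0.png'); d=cv2.imread('pics/side0.png')
cv2.imwrite('pics/s1.png',cv2.resize(s[120:310,250:420],None,fx=3.1,fy=3.1,interpolation=cv2.INTER_CUBIC))
cv2.imwrite('pics/d1.png',cv2.resize(d[150:330,175:400],None,fx=3.3,fy=3.3,interpolation=cv2.INTER_CUBIC))
E
```

```text
(no output)
```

View pics/s1.png

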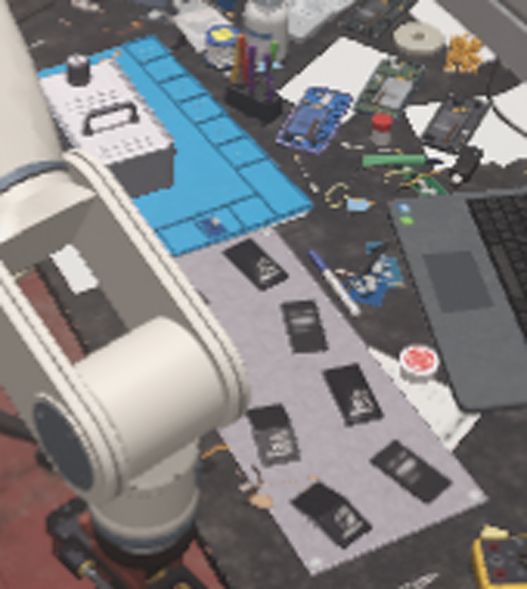

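View pics/d1.png

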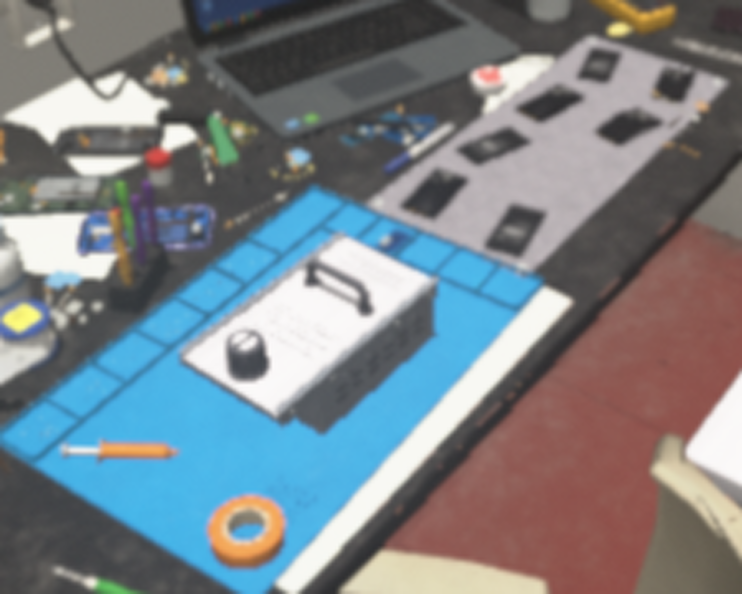

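```bash
python3 - <<'E'
from workcell import ctrl
from h import *
c=ctrl.get_calibration('side'); s=ctrl.get_calibration('scene')
f=lambda p:np.array(p)/3.3+[175,150]
g=lambda p:np.array(p)/3.1+[250,120]
np.set_printoptions(precision=1,suppress=True)
print('lid corners side',onz(c,f([[346,235],[437,283],[180,355],[278,416]]),76))
print('collar top side',onz(c,f([[246,338]]),108), 'scene',onz(s,g([[78,57]]),108))
print('collar tri',tri(c,f([[246,338]]),s,g([[78,57]])))
print('bar ends side',onz(c,f([[310,265],[368,292]]),108),'scene',onz(s,g([[86,118],[133,106]]),108))
print('lid scene corner', onz(s,g([[115,168],[173,147]]),76))
# cells scene
cells=g([[256,264],[305,326],[353,395],[274,433],[411,471],[331,515]])
print(onz(s,cells,10))
cs=f([[600,65],[675,82],[551,102],[628,125],[494,145],[435,192],[516,230]])
print(onz(c,cs,10))
E
```

```text
lid corners side [[533.7 163.2  76. ]
 [414.4 169.4  76. ]
 [541.2 384.6  76. ]
 [419.7 387.7  76. ]]
collar top side [[482.2 356.8 108. ]] scene [[489.1 366.5 108. ]]
collar tri [[483.6 358.4 111.6   6.8]]
bar ends side [[503.6 248.7 108. ]
 [435.  246.8 108. ]] scene [[445.  230.3 108. ]
 [511.6 227.4 108. ]]
lid scene corner [[452.4 153.8  76. ]
 [538.9 160.8  76. ]]
[[ 566.4  -27.    10. ]
 [ 568.6 -151.7   10. ]
 [ 564.  -274.7   10. ]
 [ 454.8 -285.    10. ]
 [ 564.4 -400.3   10. ]
 [ 455.5 -413.3   10. ]]
[[ 554.2 -390.5   10. ]
 [ 450.  -410.6   10. ]
 [ 557.1 -269.4   10. ]
 [ 449.1 -279.9   10. ]
 [ 560.1 -143.    10. ]
 [ 560.   -22.    10. ]
 [ 444.4  -17.    10. ]]
```

```bash
python3 - <<'E'
from workcell import ctrl
from h import *
np.set_printoptions(precision=3,suppress=True)
o=ctrl.get_obs(); T=tool(o); print(T); 
c=ctrl.get_calibration('wrist'); C=-c['R'].T@c['t']; print(C, T.T@(C-o['ee_pos'])); print(T.T@c['R'].T)
# target move in tool frame to (480,-250,300)
print(T.T@(np.array([500,-330,330])-o['ee_pos']))
E
```

```text
[[-0.     0.255 -0.967]
 [ 0.001 -0.967 -0.255]
 [-1.    -0.001 -0.   ]]
[ 224.062 -585.638  385.041] [-137.95    -1.352  -67.297]
[[ 0.001 -0.248  0.969]
 [ 1.     0.001 -0.   ]
 [-0.001  0.969  0.248]]
[ -82.693 -178.113 -399.298]
```

>>> arm_command(
  deltas=[
    [-0.02,-0.005,-0.02,0],
    [-0.02,-0.02,-0.04,0],
    [-0.015,-0.02,-0.045,0],
    [-0.01,-0.02,-0.045,0],
    [-0.01,-0.02,-0.045,0],
    [0,-0.02,-0.045,0],
    [0,-0.02,-0.045,0],
    [0,-0.02,-0.045,0],
    [0,-0.02,-0.04,0.13],
    [0,0,-0.02,0.13],
  ],
)

```text
t: 1.15
ee_pos: [499.9, -342.4, 322.8]
orientation: [-2.211, 0.013, 2.211]
ft_force: [-0.3, -1.6, 0.1]
width: 88.1
```

```bash
cat >> h.py <<'E'
def look(name,fn):
    from workcell import ctrl
    o=ctrl.get_obs(); c=ctrl.get_calibration(name); im=ctrl.get_image(name)[:,:,::-1].copy()
    cv2.imwrite(fn,im)
    import pickle; pickle.dump((o,c),open(fn+'.pkl','wb'))
    return o,c,im
def load(fn):
    import pickle
    o,c=pickle.load(open(fn+'.pkl','rb')); return o,c,cv2.imread(fn)
np.set_printoptions(precision=3,suppress=True)
E
python3 - <<'E'
from h import *
o,c,im=look('wrist','pics/w1.png'); print(o['t'],o['ee_pos'],tool(o)[:,1],c['R'].T@-c['t'])
E
```

```text
1.15 [ 499.886 -342.431  322.841] [-0.016 -1.    -0.005] [ 566.904 -342.87   460.757]
```

View pics/w1.png

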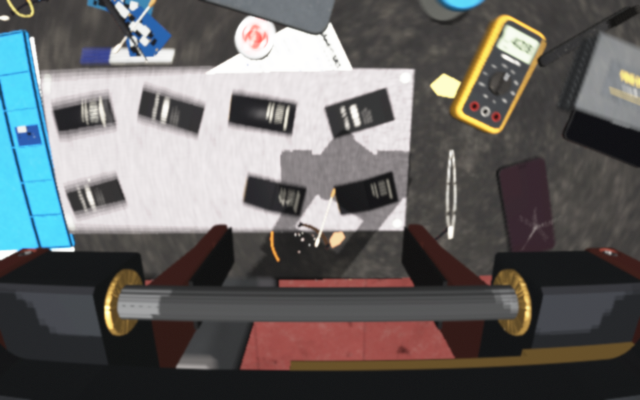

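Seven cells are visible: four in the top row near y≈110 px, three in the bottom row near y≈195 px. I'll move lower to classify them.

>>> arm_command(
  deltas=[
    [0.04,0,0.01,0],
    [0.04,0,0.01,0],
    [0.04,0,0.01,0],
    [0.03,0,0.01,0],
    [0,0,0.01,0],
  ],
)

```text
t: 1.7
ee_pos: [453.4, -341.9, 169.0]
orientation: [-2.221, 0.012, 2.209]
ft_force: [-0.0, -0.2, 0.4]
width: 87.7
```

```bash
python3 - <<'E'
from h import *
o,c,im=look('wrist','pics/w2.png'); print(o['t'],o['ee_pos'])
cv2.imwrite('pics/w2z.png',cv2.resize(im[0:240,0:520],None,fx=1.53,fy=1.53,interpolation=cv2.INTER_CUBIC))
E
```

```text
1.7 [ 453.417 -341.923  169.049]
```

View pics/w2z.png

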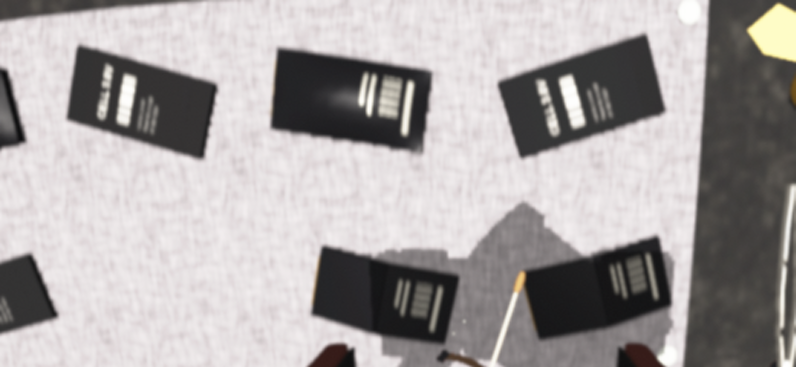

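>>> arm_command(
  deltas=[
    [0,-0.02,0,0],
    [0,-0.04,0,0],
    [0,-0.04,0,0],
    [0,-0.04,0,0],
    [0,-0.04,0,0],
    [0,-0.04,0,0],
    [0,-0.02,0,0],
    [0,0,0,0],
  ],
)

```text
t: 2.55
ee_pos: [463.5, -102.0, 185.9]
orientation: [-2.253, 0.027, 2.186]
ft_force: [1.3, 0.6, 0.7]
width: 87.8
```

```bash
python3 - <<'E'
from h import *
o,c,im=look('wrist','pics/w3.png'); print(o['t'],o['ee_pos'])
cv2.imwrite('pics/w3z.png',cv2.resize(im[0:240,120:640],None,fx=1.53,fy=1.53,interpolation=cv2.INTER_CUBIC))
E
```

```text
2.55 [ 463.491 -101.995  185.862]
```

View pics/w3z.png

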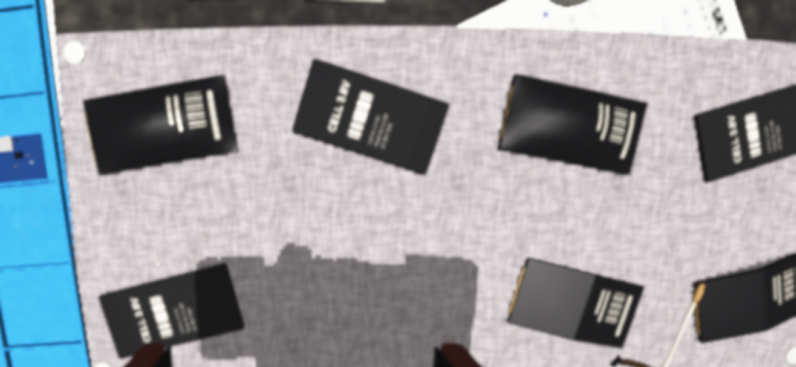

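Four cells are bad. A (top-left) and C (top row, third) are swollen, each with a bulge highlight. F and G (bottom row, middle and right) are bent, each with a crease. B, D and E look flat and carry the "CELL 3.8V" label. Next I'll move to the box.

>>> arm_command(
  deltas=[
    [-0.04,-0.02,0,0],
    [-0.04,-0.03,0.005,0],
    [0,-0.045,0.01,0],
    [0,-0.045,0.01,0],
    [0,-0.045,0.01,0],
    [0,-0.045,0.01,0],
    [0,-0.045,0,0],
    [0,-0.045,0,0],
    [0,-0.04,0,0],
    [0,-0.02,0,0],
  ],
)

```text
t: 3.6
ee_pos: [435.2, 281.1, 278.5]
orientation: [-2.273, 0.039, 2.145]
ft_force: [1.0, -0.4, 0.6]
width: 87.8
```

```bash
python3 - <<'E'
from h import *
o,c,im=look('wrist','pics/w4.png'); print(o['t'],o['ee_pos'],o['qpos']);print(tool(o))
E
```

```text
3.6 [435.206 281.08  278.526] [ 0.571  0.209  1.862 -0.044  1.026  2.193]
[[ 0.058 -0.029 -0.998]
 [-0.007 -1.     0.029]
 [-0.998  0.006 -0.058]]
```

View pics/w4.png

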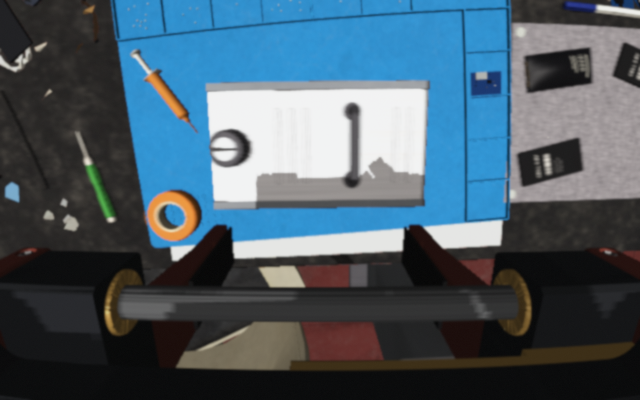

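```bash
python3 - <<'E'
from h import *
o,c,im=load('pics/w4.png')
print('collar',onz(c,[[233,147]],107)); 
print('bar',onz(c,[[353,107],[351,183]],107))
print('lid',onz(c,[[207,88],[428,85],[423,201],[214,203]],76))
E
```

```text
collar [[481.68  358.461 107.   ]]
bar [[514.395 247.056 107.   ]
 [444.702 249.692 107.   ]]
lid [[539.623 388.188  76.   ]
 [536.375 168.459  76.   ]
 [418.48  170.641  76.   ]
 [422.855 390.579  76.   ]]
```

```bash
python3 - <<'E'
from h import *
im=cv2.imread('pics/w4.png')
cv2.imwrite('pics/w4z.png',cv2.resize(im[75:215,195:440],None,fx=3.2,fy=3.2,interpolation=cv2.INTER_CUBIC))
E
```

```text
(no output)
```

View pics/w4z.png

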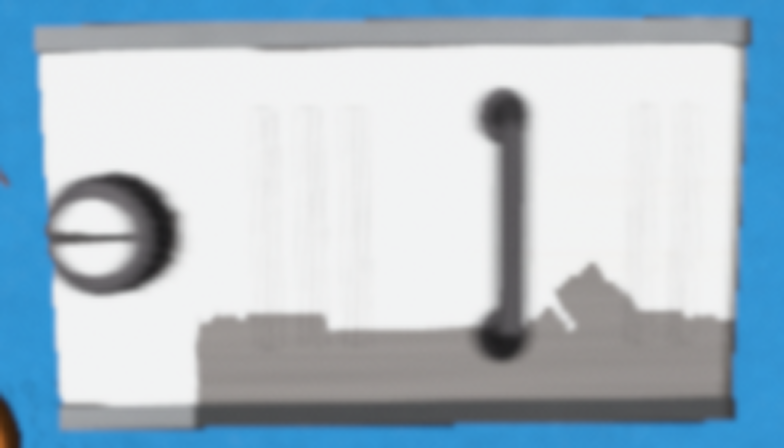

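```bash
python3 - <<'E'
from h import *
o,c,im=load('pics/w4.png')
f=lambda p:np.array(p)/3.2+[195,75]
print('collar',onz(c,f([[98,238]]),107)); 
print('bar',onz(c,f([[512,115],[511,335]]),107))
print('plate corners',onz(c,f([[40,48],[742,42],[728,405],[57,408]]),75))
E
```

```text
collar [[479.733 365.512 107.   ]]
bar [[510.851 245.28  107.   ]
 [447.752 246.188 107.   ]]
plate corners [[537.796 388.139  75.   ]
 [533.472 169.22   75.   ]
 [417.668 170.836  75.   ]
 [423.222 392.116  75.   ]]
```

```bash
cat > go.py <<'E'
import sys
from h import *
from workcell import ctrl
o=ctrl.get_obs(); T=tool(o); d=np.array(list(map(float,sys.argv[1:4])))-o['ee_pos']
print('t',o['t'],'ee',o['ee_pos'],'tool d mm',T.T@d,'tilt x',T[:,0],'yhead',np.degrees(np.arctan2(T[1,1],T[0,1])),'q',o['qpos'],'w',o['width'],'F',o['ft_force'])
E
python3 go.py 480 365 180
```

```text
t 3.65 ee [435.843 282.686 278.794] tool d mm [100.738 -83.964 -35.881] tilt x [ 0.059 -0.006 -0.998] yhead -91.66773635900415 q [ 0.573  0.211  1.859 -0.043  1.026  2.194] w 87.88422542434783 F [ 1.473  2.437 -0.347]
```

>>> arm_command(
  deltas=[
    [0.01,-0.01,-0.005,0],
    [0.02,-0.015,-0.007,0],
    [0.02,-0.02,-0.007,0],
    [0.02,-0.02,-0.007,0],
    [0.02,-0.015,-0.007,0],
    [0.01,-0.005,-0.003,0],
    [0,0,0,0],
  ],
)

```text
t: 4.35
ee_pos: [491.1, 363.0, 179.0]
orientation: [-2.275, 0.044, 2.131]
ft_force: [-0.2, -0.7, 0.1]
width: 87.6
```

```bash
python3 go.py 480 365 107
```

```text
t 4.35 ee [491.056 362.995 179.027] tool d mm [71.143 -1.733 15.803] tilt x [ 0.065 -0.004 -0.998] yhead -92.11315882708507 q [ 0.637  0.468  1.743 -0.055  0.881  2.278] w 87.64651002410712 F [-0.21  -0.749  0.135]
```

>>> arm_command(
  deltas=[
    [0,0,0,0],
    [0,0,0,0],
    [0,0,0,0],
    [0,0,0,0],
    [0,0,0,0],
  ],
)

```text
t: 4.85
ee_pos: [492.2, 360.3, 182.3]
orientation: [-2.276, 0.045, 2.126]
ft_force: [-0.0, 1.0, 0.0]
width: 87.4
```

```bash
python3 go.py 480 365 107
```

```text
t 4.85 ee [492.16  360.326 182.339] tool d mm [74.326 -4.211 17.424] tilt x [ 0.068 -0.003 -0.998] yhead -92.2724297949732 q [ 0.632  0.461  1.745 -0.055  0.883  2.277] w 87.36948022478693 F [-0.049  1.019  0.041]
```

>>> arm_command(
  deltas=[
    [-0.04,0,0,0],
    [-0.04,0,0,0],
    [0,0,0,0],
  ],
)

```text
t: 5.15
ee_pos: [485.9, 360.2, 264.4]
orientation: [-2.275, 0.046, 2.129]
ft_force: [-0.1, -0.1, 0.5]
width: 87.8
```

```bash
python3 go.py 480 365 107
```

```text
t 5.15 ee [485.917 360.181 264.39 ] tool d mm [156.63   -4.82   16.547] tilt x [ 0.066 -0.004 -0.998] yhead -92.25273681745396 q [ 0.638  0.355  1.694 -0.05   1.042  2.272] w 87.78883994083158 F [-0.13  -0.099  0.525]
```

>>> arm_command(
  deltas=[
    [0.0,0,0.04,0],
    [0.0,0,0.04,0],
    [0,0,0,0],
  ],
)

```text
t: 5.45
ee_pos: [404.7, 363.2, 259.6]
orientation: [-2.276, 0.046, 2.123]
ft_force: [-0.3, 0.7, 0.7]
width: 87.8
```

```bash
python3 go.py 480 365 107
```

```text
t 5.45 ee [404.689 363.162 259.609] tool d mm [157.45   -4.765 -64.433] tilt x [ 0.069 -0.002 -0.998] yhead -92.35095980181723 q [ 0.734  0.27   1.83  -0.057  0.992  2.376] w 87.76328392716084 F [-0.288  0.691  0.743]
```

>>> arm_command(
  deltas=[
    [0.0,0.04,0.0,0],
    [0.0,0.04,0.0,0],
    [0,0,0,0],
  ],
)

```text
t: 5.75
ee_pos: [400.7, 282.2, 258.7]
orientation: [-2.279, 0.039, 2.125]
ft_force: [0.0, 0.5, -0.1]
width: 88.0
```

```bash
python3 go.py 480 365 107
```

```text
t 5.75 ee [400.714 282.216 258.661] tool d mm [156.737 -85.353 -65.489] tilt x [ 0.07  -0.001 -0.998] yhead -92.02885021303445 q [ 0.613  0.186  1.944 -0.051  0.955  2.248] w 87.98808760117562 F [ 0.041  0.525 -0.094]
```

>>> arm_command(
  deltas=[
    [0.01,-0.01,-0.01,0],
    [0.02,-0.015,-0.012,0],
    [0.02,-0.02,-0.014,0],
    [0.02,-0.02,-0.014,0],
    [0.02,-0.015,-0.012,0],
    [0.02,-0.005,-0.003,0],
    [0,0,0,0],
  ],
)

```text
t: 6.45
ee_pos: [484.6, 370.6, 149.7]
orientation: [-2.282, 0.037, 2.114]
ft_force: [0.5, -0.3, 0.5]
width: 87.9
```

```bash
python3 go.py 480 365 110
```

```text
t 6.45 ee [484.617 370.604 149.668] tool d mm [39.179  6.035  7.404] tilt x [ 0.076  0.004 -0.997] yhead -92.20373289965906 q [ 0.654  0.504  1.768 -0.06   0.807  2.304] w 87.90915178064475 F [ 0.494 -0.302  0.548]
```

```bash
python3 - <<'E'
from h import *
for i in '1234':
    o,c,_=load(f'pics/w{i}.png'); print(o['t'],tool(o)[:,0],o['qpos'],o['qpos'][1:3].sum()+o['qpos'][4], o['qvel'])
E
```

```text
1.15 [-0.     0.005 -1.   ] [-0.622  0.321  1.6    0.004  1.223  0.964] 3.1445964945566094 [ 0.22   0.248 -0.348 -0.025  0.09   1.533]
1.7 [ 0.005  0.001 -1.   ] [-0.669  0.443  1.816  0.005  0.88   0.91 ] 3.1381325486291027 [-0.118 -0.142  0.162  0.001 -0.052 -0.127]
2.55 [ 0.03  -0.011 -0.999] [-0.24   0.284  2.022 -0.004  0.804  1.348] 3.1097444232137446 [-0.007 -0.031 -0.022 -0.006  0.012 -0.021]
3.6 [ 0.058 -0.007 -0.998] [ 0.571  0.209  1.862 -0.044  1.026  2.193] 3.097307742685481 [ 0.319  0.168 -0.244 -0.03   0.08   0.328]
```

>>> arm_command(
  deltas=[
    [0.015,0.003,0.004,0],
    [0.015,0.003,0.003,0],
    [0.01,0,0,0],
  ],
)

```text
t: 6.75
ee_pos: [482.2, 366.7, 110.0]
orientation: [-2.284, 0.034, 2.109]
ft_force: [0.1, 0.6, -0.4]
width: 87.7
```

```bash
python3 go.py 480 365 108; python3 - <<'E'
from h import *
o,c,im=look('wrist','pics/w5.png'); print(o['ee_pos'])
o,c,im=look('side','pics/d5.png')
cv2.imwrite('pics/d5z.png',cv2.resize(im[130:330,175:400],None,fx=3,fy=3,interpolation=cv2.INTER_CUBIC))
E
```

```text
t 6.75 ee [482.229 366.669 109.983] tool d mm [1.79  1.77  2.313] tilt x [ 0.079  0.006 -0.997] yhead -92.17585960461241 q [ 0.651  0.557  1.796 -0.066  0.723  2.308] w 87.73033841199823 F [ 0.095  0.648 -0.366]
[482.229 366.669 109.983]
```

View pics/w5.png

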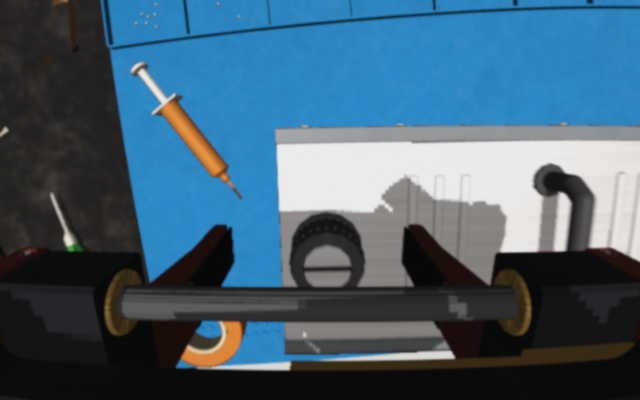

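View pics/d5z.png

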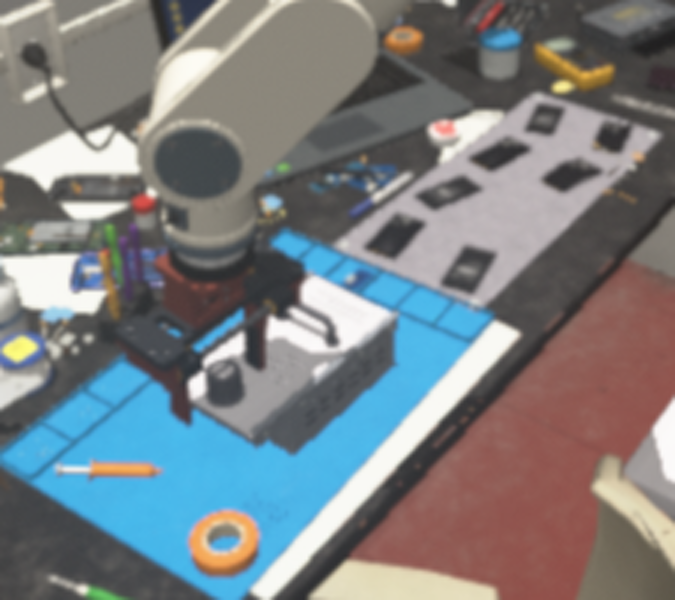

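```bash
python3 - <<'E'
from h import *
o,c,im=load('pics/w5.png')
print(onz(c,[[327,265]],107)); T=tool(o); g=o['ee_pos']+6*T[:,0]; print(g, proj(c,[g,o['ee_pos']+25*T[:,0]]))
print(onz(c,[[277,143],[275,130]],76))
E
```

```text
[[480.803 363.732 107.   ]]
[482.705 366.705 104.002] [[320.36  258.951]
 [320.084 243.308]]
[[536.348 387.419  76.   ]
 [543.062 388.093  76.   ]]
```

>>> arm_command(
  deltas=[
    [0.003,0.0025,0.002,0],
    [0,0,0,0],
  ],
)

```text
t: 7.05
ee_pos: [480.9, 364.6, 107.6]
orientation: [-2.284, 0.034, 2.109]
ft_force: [-0.4, 0.0, -0.3]
width: 87.6
```

>>> arm_command(
  deltas=[
    [0,0,0,0],
    [0,0,0,0],
    [0,0,0,0],
    [0,0,0,0],
    [0,0,0,0],
    [0,0,0,0],
  ],
  hand=0.02,
)

```text
t: 7.65
ee_pos: [482.1, 365.5, 110.1]
orientation: [-2.286, 0.031, 2.104]
ft_force: [-0.2, 0.3, 0.1]
width: 43.7
```

```bash
python3 go.py 480 365 120
```

```text
t 7.65 ee [482.085 365.461 110.061] tool d mm [-10.081   0.421   1.235] tilt x [ 0.083  0.009 -0.996] yhead -92.18900323878584 q [ 0.649  0.554  1.802 -0.066  0.715  2.307] w 43.68754554375209 F [-0.212  0.337  0.072]
```

>>> arm_command(
  deltas=[
    [0.003,0,0.001,0],
    [0.0004,0,0,0],
    [0.0004,0,0,0],
  ],
)

```text
t: 7.95
ee_pos: [481.4, 364.0, 106.7]
orientation: [-2.288, 0.033, 2.106]
ft_force: [-2.2, -0.3, 8.8]
width: 33.7
```

```bash
python3 go.py 480 365 120
```

```text
t 7.95 ee [481.446 363.969 106.679] tool d mm [-13.388  -1.097   0.38 ] tilt x [ 0.083  0.006 -0.997] yhead -92.15691516969245 q [ 0.649  0.558  1.805 -0.07   0.71   2.309] w 33.70520426453348 F [-2.213 -0.312  8.767]
```

>>> arm_command(
  deltas=[
    [-0.005,0,-0.0005,0],
    [-0.005,0,-0.0005,0],
    [-0.004,0,-0.0003,0],
  ],
)

```text
t: 8.25
ee_pos: [481.2, 363.8, 119.3]
orientation: [-2.287, 0.034, 2.107]
ft_force: [3.6, 2.7, -8.6]
width: 33.8
```

```bash
python3 go.py 481 364 120
```

```text
t 8.25 ee [481.236 363.794 119.259] tool d mm [-0.756 -0.204  0.183] tilt x [ 0.082  0.006 -0.997] yhead -92.16604795483963 q [ 0.649  0.539  1.8   -0.067  0.734  2.306] w 33.76057659848928 F [ 3.581  2.74  -8.645]
```

>>> arm_command(
  deltas=[
    [-0.0015,0,0,0],
    [-0.0005,0,0,-0.1],
    [-0.0003,0,0,-0.1],
    [-0.0003,0,0,-0.1],
  ],
)

```text
t: 8.65
ee_pos: [481.1, 364.1, 121.2]
orientation: [2.159, 0.278, -1.987]
ft_force: [3.8, 1.9, -9.7]
width: 33.3
```

```bash
python3 go.py 481 364 120
```

```text
t 8.65 ee [481.108 364.105 121.18 ] tool d mm [1.166 0.054 0.227] tilt x [ 0.082  0.007 -0.997] yhead -74.54102476551523 q [ 0.649  0.536  1.8   -0.066  0.737  1.996] w 33.25915298123006 F [ 3.809  1.907 -9.663]
```

>>> arm_command(
  deltas=[
    [-0.0002,0,0,-0.12],
    [-0.0002,0,0,-0.12],
    [-0.0002,0,0,-0.12],
    [-0.0002,0,0,-0.12],
    [-0.0002,0,0,-0.12],
    [-0.0002,0,0,-0.12],
  ],
)

```text
t: 9.25
ee_pos: [480.1, 364.8, 120.7]
orientation: [1.663, 0.861, -1.528]
ft_force: [3.1, 2.2, -8.7]
width: 33.5
```

```bash
python3 go.py 481 364 120
```

```text
t 9.25 ee [480.141 364.804 120.669] tool d mm [0.727 1.11  0.266] tilt x [ 0.079  0.009 -0.997] yhead -31.863627327284178 q [ 0.649  0.536  1.8   -0.06   0.737  1.247] w 33.46121781914279 F [ 3.103  2.246 -8.676]
```

>>> arm_command(
  deltas=[
    [-0.0002,0,0,-0.1],
    [-0.0002,0,0,-0.08],
    [-0.0002,0,0,-0.06],
    [-0.0002,0,0,-0.03],
  ],
)

```text
t: 9.65
ee_pos: [479.4, 364.1, 120.1]
orientation: [1.456, 1.025, -1.341]
ft_force: [4.8, -2.2, -9.1]
width: 34.0
```

```bash
python3 go.py 481 364 120; python3 -c "
from workcell import ctrl;print(ctrl.get_obs()['moment'])"
```

```text
t 9.65 ee [479.405 364.058 120.068] tool d mm [ 0.188  1.543 -0.372] tilt x [ 0.076  0.008 -0.997] yhead -15.760679499909473 q [ 0.648  0.537  1.801 -0.058  0.739  0.964] w 33.999151013212064 F [ 4.847 -2.219 -9.143]
[-0.24737932 -0.35576789 -0.01757083]
```

>>> arm_command(
  deltas=[
    [0.001,0,0,0],
    [0,0,0,0],
    [0,0,0,0],
    [0,0,0,0],
    [0,0,0,0],
  ],
  hand=0.07,
)

```text
t: 10.15
ee_pos: [479.6, 364.4, 120.8]
orientation: [1.458, 1.024, -1.341]
ft_force: [0.5, 0.1, 0.2]
width: 68.9
```

>>> arm_command(
  deltas=[
    [-0.03,0,0,0],
    [-0.04,0,0,0],
    [-0.04,0,0,0],
    [-0.03,0,0,0],
    [0,0,0,0],
  ],
)

```text
t: 10.65
ee_pos: [467.8, 363.0, 264.9]
orientation: [1.456, 1.024, -1.344]
ft_force: [0.3, -0.0, 0.5]
width: 69.7
```

```bash
python3 go.py 480 244 170; python3 - <<'E'
from h import *
o,c,im=look('wrist','pics/w6.png'); print(o['ee_pos'])
o,c,im=look('side','pics/d6.png')
cv2.imwrite('pics/d6z.png',cv2.resize(im[190:290,215:325],None,fx=5,fy=5,interpolation=cv2.INTER_CUBIC))
E
```

```text
t 10.65 ee [467.763 363.025 264.852] tool d mm [ 94.587  37.694 113.78 ] tilt x [ 0.074  0.008 -0.997] yhead -15.899402331737813 q [ 0.659  0.33   1.73  -0.046  1.018  0.958] w 69.73857698616787 F [ 0.3   -0.036  0.459]
[467.763 363.025 264.852]
```

View pics/w6.png

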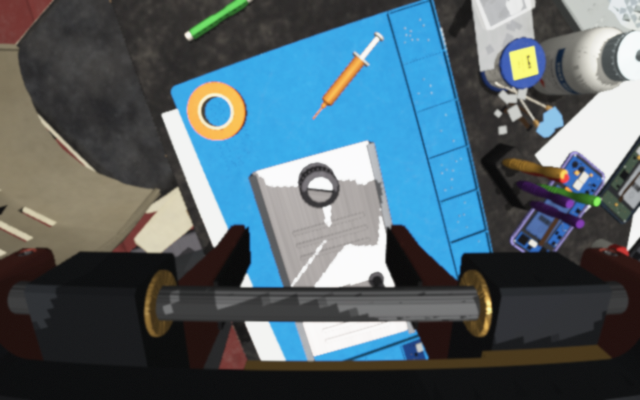

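View pics/d6z.png

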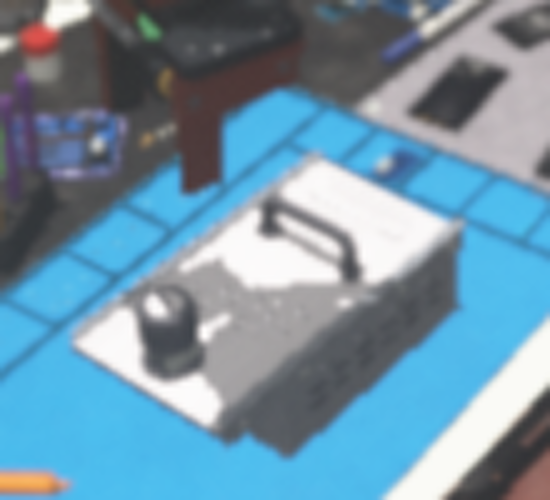

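>>> arm_command(
  deltas=[
    [0,0,0,0.14],
    [0,0,0,0.145],
    [0,0,0,0.145],
    [0,0,0,0.145],
    [0,0,0,0.145],
    [0,0,0,0.145],
    [0,0,0,0.145],
    [0,0,0,0.145],
    [0,0,0,0.145],
  ],
  hand=0.0878,
)

```text
t: 11.65
ee_pos: [458.8, 355.6, 240.8]
orientation: [-2.253, 0.069, 2.153]
ft_force: [0.2, 0.1, -1.3]
width: 87.9
```

```bash
python3 go.py 480 245 160
```

```text
t 11.65 ee [458.831 355.599 240.764] tool d mm [ 83.305 108.363 -22.825] tilt x [ 0.045 -0.015 -0.999] yhead -92.81686933347524 q [ 0.658  0.356  1.753 -0.047  1.007  2.302] w 87.9351937748363 F [ 0.171  0.096 -1.341]
```

>>> arm_command(
  deltas=[
    [0.01,0.015,-0.003,0],
    [0.015,0.02,-0.005,0],
    [0.02,0.025,-0.005,0],
    [0.015,0.025,-0.005,0],
    [0.015,0.02,-0.005,0],
    [0.005,0.005,0,-0.02],
    [0,0,0,0],
  ],
)

```text
t: 12.35
ee_pos: [473.4, 230.1, 146.8]
orientation: [2.238, -0.031, -2.18]
ft_force: [0.2, 0.5, -0.4]
width: 87.7
```

```bash
python3 go.py 479.5 245 109;python3 - <<'E'
from h import *
o,c,im=look('wrist','pics/w7.png'); print(o['ee_pos'])
E
```

```text
t 12.35 ee [473.35  230.09  146.761] tool d mm [ 37.51  -15.896  -5.133] tilt x [ 0.026 -0.026 -0.999] yhead -90.12171370473588 q [ 0.449  0.422  1.924 -0.049  0.783  2.056] w 87.72707872294426 F [ 0.151  0.466 -0.42 ]
[473.35  230.09  146.761]
```

View pics/w7.png

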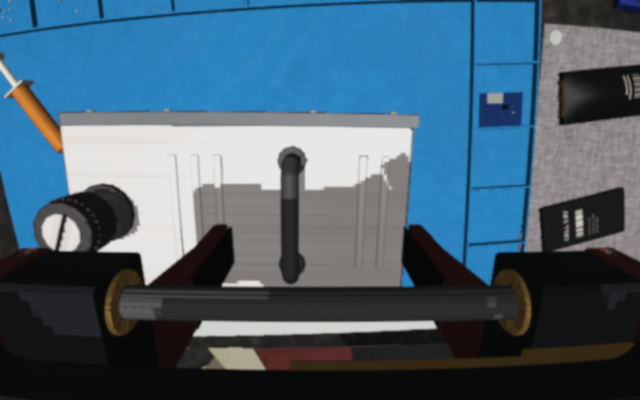

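```bash
python3 - <<'E'
from h import *
o,c,im=load('pics/w7.png')
print(onz(c,[[290,155],[290,270]],108))
E
```

```text
[[518.395 244.893 108.   ]
 [452.659 246.213 108.   ]]
```

>>> arm_command(
  deltas=[
    [0.005,-0.008,-0.002,0],
    [0.01,-0.006,-0.003,0],
    [0.012,0,0,0],
    [0.01,0,0,0],
  ],
  hand=0.06,
)

```text
t: 12.8
ee_pos: [480.6, 246.1, 107.8]
orientation: [2.24, -0.025, -2.176]
ft_force: [0.4, 0.1, 0.3]
width: 61.3
```

```bash
python3 go.py 479.5 245.5 109
```

```text
t 12.8 ee [480.559 246.098 107.806] tool d mm [-1.209  0.626  1.025] tilt x [ 0.029 -0.024 -0.999] yhead -89.90828251575786 q [ 0.47   0.502  1.912 -0.053  0.713  2.079] w 61.28814287720206 F [0.431 0.084 0.284]
```

Well placed. Closing on the bar.

>>> arm_command(
  deltas=[
    [0.0003,0,0,0],
    [0.0003,0,0,0],
    [0.0003,0,0,0],
    [0.0003,0,0,0],
    [0.0003,0,0,0],
    [0.0003,0,0,0],
    [0.0003,0,0,0],
    [0.0003,0,0,0],
  ],
  hand=0.0,
)

```text
t: 13.6
ee_pos: [479.9, 246.2, 104.5]
orientation: [2.238, -0.025, -2.177]
ft_force: [-1.5, 0.1, 4.2]
width: 9.5
```

```bash
python3 go.py 482 395 108
```

```text
t 13.6 ee [479.915 246.194 104.459] tool d mm [  -7.184 -148.667   -2.602] tilt x [ 0.028 -0.025 -0.999] yhead -89.87786257085163 q [ 0.47   0.508  1.913 -0.053  0.708  2.079] w 9.538434614920817 F [-1.532  0.133  4.211]
```

>>> arm_command(
  deltas=[
    [-0.001,-0.008,0,0],
    [0,-0.015,-0.0002,0],
    [0,-0.015,-0.0002,0],
    [0,-0.015,-0.0002,0],
  ],
)

```text
t: 14.0
ee_pos: [480.8, 299.2, 104.5]
orientation: [2.239, -0.031, -2.178]
ft_force: [0.8, -3.4, 4.3]
width: 9.3
```

```bash
python3 go.py 482 396 108
```

```text
t 14.0 ee [480.82  299.21  104.458] tool d mm [ -6.096 -96.663  -1.169] tilt x [ 0.027 -0.027 -0.999] yhead -90.10560330204198 q [ 0.554  0.539  1.85  -0.055  0.744  2.167] w 9.344344238679732 F [ 0.79  -3.398  4.274]
```

>>> arm_command(
  deltas=[
    [-0.0005,-0.015,-0.0002,0],
    [-0.0005,-0.02,-0.0002,0],
    [0,-0.02,-0.0002,0],
    [0,-0.018,-0.0002,0],
    [0,-0.015,-0.0002,0],
    [0,-0.008,-0.0001,0],
  ],
)

```text
t: 14.6
ee_pos: [482.1, 394.1, 104.1]
orientation: [2.222, -0.047, -2.167]
ft_force: [12.3, -61.1, 27.9]
width: 12.4
```

```bash
python3 go.py 482 396 108
```

```text
t 14.6 ee [482.134 394.123 104.076] tool d mm [-4.011 -1.688  0.026] tilt x [ 0.025 -0.048 -0.999] yhead -89.7328014577828 q [ 0.69   0.609  1.707 -0.071  0.838  2.304] w 12.410908160598773 F [ 12.267 -61.145  27.904]
```

>>> arm_command(
  deltas=[
    [-0.001,0.001,0,0],
    [0,0,0,0],
  ],
)

```text
t: 14.8
ee_pos: [482.4, 391.4, 104.3]
orientation: [2.218, -0.053, -2.166]
ft_force: [-1.6, -1.3, 5.7]
width: 9.8
```

```bash
python3 go.py 482 396 108
```

```text
t 14.8 ee [482.44  391.356 104.332] tool d mm [-3.919 -4.444  0.327] tilt x [ 0.024 -0.053 -0.998] yhead -89.74558822898015 q [ 0.688  0.609  1.708 -0.075  0.842  2.304] w 9.792999228084888 F [-1.61  -1.334  5.745]
```

>>> arm_command(
  deltas=[
    [0,-0.002,0,0],
  ],
)

```text
t: 14.9
ee_pos: [482.3, 392.5, 104.3]
orientation: [2.215, -0.055, -2.165]
ft_force: [2.3, -17.5, 11.7]
width: 9.9
```

>>> arm_command(
  deltas=[
    [0,-0.002,0,0],
  ],
)

```text
t: 15.0
ee_pos: [482.3, 392.5, 104.3]
orientation: [2.211, -0.06, -2.163]
ft_force: [5.1, -20.3, 9.4]
width: 10.1
```

>>> arm_command(
  deltas=[
    [0,-0.002,0,0],
  ],
)

```text
t: 15.1
ee_pos: [482.4, 392.5, 104.3]
orientation: [2.207, -0.064, -2.161]
ft_force: [3.2, -16.5, 7.7]
width: 9.7
```

>>> arm_command(
  deltas=[
    [0,0.0005,0,0],
    [0,0,0,0],
    [0,0,0,0],
    [0,0,0,0],
    [0,0,0,0],
  ],
  hand=0.06,
)

```text
t: 15.6
ee_pos: [482.0, 394.9, 105.3]
orientation: [2.206, -0.06, -2.159]
ft_force: [0.9, -2.5, 5.1]
width: 46.8
```

>>> arm_command(
  deltas=[
    [-0.03,0,0,0],
    [-0.04,0,0,0],
    [-0.04,0.01,0,0],
    [-0.03,0.02,0,0],
    [0,0.03,0,0],
    [0,0.03,0,0],
    [0,0.03,0,0],
    [0,0,0,0],
  ],
  hand=0.0878,
)

```text
t: 16.4
ee_pos: [478.6, 290.6, 256.8]
orientation: [2.21, -0.041, -2.157]
ft_force: [0.5, 0.5, 0.2]
width: 87.7
```

```bash
python3 go.py 480 -30 200;python3 - <<'E'
from h import *
o,c,im=look('wrist','pics/w8.png'); print(o['ee_pos'])
E
```

```text
t 16.4 ee [478.646 290.609 256.782] tool d mm [ 74.68  316.86    6.217] tilt x [ 0.024 -0.056 -0.998] yhead -88.95863554995871 q [ 0.555  0.322  1.762 -0.069  1.067  2.141] w 87.72550417228665 F [0.474 0.453 0.249]
[478.646 290.609 256.782]
```

View pics/w8.png

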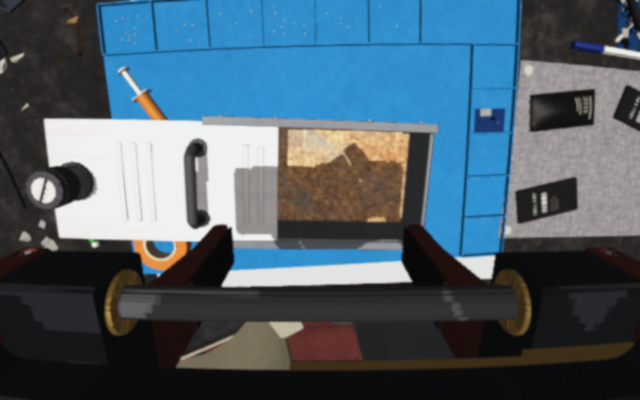

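```bash
python3 - <<'E'
from h import *
o,c,im=load('pics/w8.png')
print('bar',onz(c,[[197,150],[196,218]],108),'lid edge',onz(c,[[277,128],[277,240]],76), 'inner -y wall',onz(c,[[430,133],[424,240],[408,133],[405,222]],72), 'collar',onz(c,[[45,187]],120))
hsv=None
# cells measured in w8: E, A ; flats
E
```

```text
bar [[515.202 386.181 108.   ]
 [455.364 390.591 108.   ]] lid edge [[533.326 320.552  76.   ]
 [423.074 321.366  76.   ]] inner -y wall [[531.47  172.471  72.   ]
 [420.989 168.492  72.   ]
 [530.919 194.565  72.   ]
 [440.782 190.639  72.   ]] collar [[485.104 514.474 120.   ]]
```

>>> arm_command(
  deltas=[
    [0,0.02,0,0],
    [0,0.04,0,0],
    [0,0.04,0,0],
    [0.01,0.04,0,0],
    [0.01,0.04,0,0],
    [0.01,0.04,0,0],
    [0.02,0.04,0,0],
    [0.02,0.04,0,0],
    [0.01,0.02,0,0],
    [0,0,0,0],
  ],
)

```text
t: 17.45
ee_pos: [497.2, -26.3, 190.4]
orientation: [2.223, -0.013, -2.144]
ft_force: [0.2, 1.0, 0.8]
width: 87.9
```

```bash
cat >> h.py <<'E'
def cells(im,c,z=8,amin=500):
    # black cells on the grey mat: dark pixels, blobs near expected size
    g=im.max(axis=2); m=((g<75)).astype(np.uint8)*255
    m[235:]=0
    m=cv2.morphologyEx(m,cv2.MORPH_CLOSE,np.ones((5,5),np.uint8)); m=cv2.morphologyEx(m,cv2.MORPH_OPEN,np.ones((5,5),np.uint8))
    out=[]
    for k in cv2.findContours(m,cv2.RETR_EXTERNAL,cv2.CHAIN_APPROX_NONE)[0]:
        if cv2.contourArea(k)<amin: continue
        W=onz(c,k.reshape(-1,2),z)[:,:2].astype(np.float32)
        (x,y),(w,h),a=cv2.minAreaRect(W); 
        if w<h: w,h,a=h,w,a+90
        a=(a+90)%180-90
        edge=(k.reshape(-1,2)[:,0].min()<2)|(k.reshape(-1,2)[:,0].max()>637)|(k.reshape(-1,2)[:,1].min()<2)|(k.reshape(-1,2)[:,1].max()>232)
        if 60<w<110 and 30<h<65: out.append((x,y,w,h,a,edge,tuple(k.reshape(-1,2).mean(0).round())))
    return out
E
python3 go.py 480 -30 200;python3 - <<'E'
from h import *
o,c,im=look('wrist','pics/w9.png')
for f in ['w2','w3','w9']:
    o,c,im=load(f'pics/{f}.png'); print(f)
    for r in cells(im,c): print(np.round(r[:5],1),r[5],r[6])
E
```

```text
t 17.45 ee [497.235 -26.333 190.356] tool d mm [-10.106   3.563  16.99 ] tilt x [ 0.037 -0.043 -0.998] yhead -88.25637460981538 q [-0.053  0.306  1.975 -0.056  0.823  1.523] w 87.87567657573537 F [0.176 0.956 0.801]
w2
[ 446.7 -279.1   82.7   45.8   77.3] False (np.float64(251.0), np.float64(193.0))
[ 449.3 -407.3   83.5   46.2  -76. ] False (np.float64(390.0), np.float64(189.0))
[ 560.1 -266.1   85.5   42.3   80. ] False (np.float64(228.0), np.float64(64.0))
[ 564.  -143.4   85.3   41.    72.1] False (np.float64(89.0), np.float64(65.0))
[ 563.2 -404.7   62.3   41.5  -72.4] False (np.float64(393.0), np.float64(58.0))
[ 602.4 -582.3   63.    59.4  -22.7] True (np.float64(593.0), np.float64(25.0))
w3
[445.5 -20.   85.   50.9 -75.6] True (np.float64(230.0), np.float64(206.0))
[ 450.8 -404.9   74.3   48.3  -78.2] True (np.float64(610.0), np.float64(195.0))
[ 560.  -389.3   74.7   42.4  -73. ] True (np.float64(610.0), np.float64(88.0))
[562.8 -19.2  85.3  43.7 -81.8] False (np.float64(224.0), np.float64(81.0))
[ 561.4 -268.3   85.4   43.9   80.1] False (np.float64(494.0), np.float64(80.0))
[ 565.4 -143.8   83.4   42.7   72.1] False (np.float64(361.0), np.float64(76.0))
w9
[489.8 196.6  90.9  52.6   0.5] True (np.float64(86.0), np.float64(188.0))
[ 561.3 -267.7   87.4   43.9   80.4] False (np.float64(551.0), np.float64(130.0))
[562.6 -19.8  84.3  43.1 -81.9] False (np.float64(305.0), np.float64(119.0))
[ 565.2 -143.6   83.9   43.    72.2] False (np.float64(434.0), np.float64(120.0))
```

View pics/w9.png

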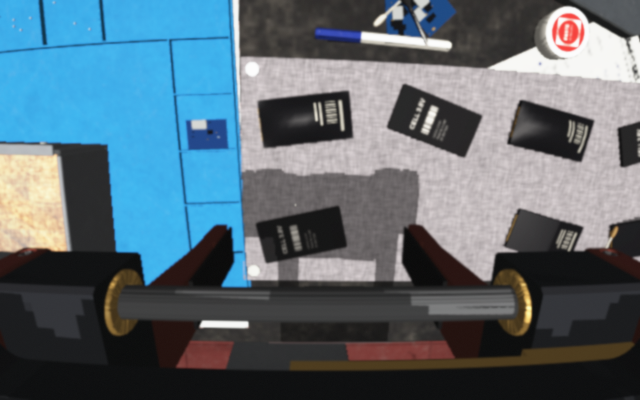

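Cell A is swollen, at (563,-20), with its long axis at -82°. E is confirmed flat. I'll turn the jaws across A's width.

>>> arm_command(
  deltas=[
    [0,0,-0.01,-0.12],
    [0,0,-0.01,-0.12],
    [0,0,0,-0.12],
    [0,0,0,-0.12],
    [0,0,0,-0.12],
    [0,0,0,-0.12],
    [0,0,0,-0.12],
    [0,0,0,-0.12],
    [0,0,0,-0.12],
    [0,0,0,-0.12],
  ],
)

```text
t: 18.5
ee_pos: [526.8, -2.7, 196.3]
orientation: [1.412, 1.004, -1.38]
ft_force: [-0.7, -0.1, -0.2]
width: 88.1
```

>>> arm_command(
  deltas=[
    [0,0.01,0,-0.12],
    [0,0.01,0,-0.12],
    [0,0.01,0,-0.12],
    [0,0.01,0,-0.1],
    [0,0,0,0],
  ],
)

```text
t: 19.0
ee_pos: [571.2, 5.8, 201.6]
orientation: [1.047, 1.238, -1.03]
ft_force: [-0.5, -0.5, 0.2]
width: 88.0
```

```bash
python3 go.py 562.7 -19.6 100
```

```text
t 19.0 ee [571.159   5.77  201.556] tool d mm [101.674 -18.588  18.594] tilt x [ 0.056 -0.032 -0.998] yhead 12.412959404035576 q [ 0.005  0.382  1.821 -0.042  0.882 -0.185] w 87.95289992769337 F [-0.466 -0.452  0.179]
```

>>> arm_command(
  deltas=[
    [0.015,-0.004,0.003,0.03],
    [0.02,-0.005,0.005,0.03],
    [0.025,-0.006,0.006,0.02],
    [0.02,-0.004,0.005,0],
    [0,0,0,0],
  ],
)

```text
t: 19.5
ee_pos: [561.8, -10.8, 121.9]
orientation: [1.121, 1.198, -1.089]
ft_force: [-0.6, -0.5, -0.2]
width: 87.9
```

```bash
python3 go.py 561.5 -18.9 50; python3 - <<'E'
from h import *
o,c,im=look('wrist','pics/w10.png')
E
```

```text
t 19.5 ee [561.777 -10.798 121.853] tool d mm [71.901 -5.48   5.364] tilt x [ 0.062 -0.029 -0.998] yhead 7.237380212599487 q [-0.026  0.489  1.889 -0.043  0.701 -0.12 ] w 87.87637733361251 F [-0.628 -0.485 -0.174]
```

View pics/w10.png

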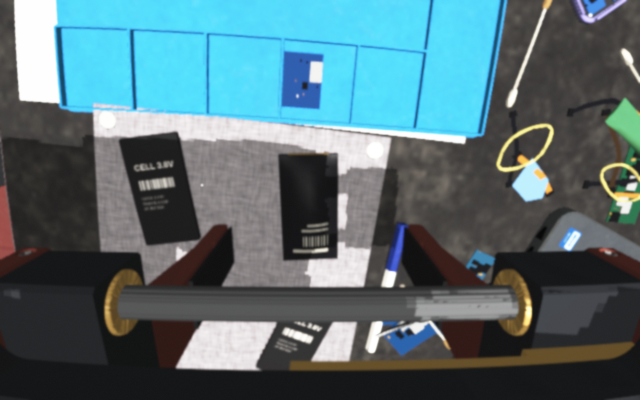

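```bash
python3 - <<'E'
from h import *
o,c,im=load('pics/w10.png')
print('pen',onz(c,[[402,226],[372,350],[385,285]],5),'A',onz(c,[[280,155],[338,155],[338,258],[286,260]],11))
E
```

```text
pen [[ 640.807  -28.428    5.   ]
 [ 638.192 -153.633    5.   ]
 [ 637.015  -83.953    5.   ]] A [[536.628  19.185  11.   ]
 [579.079  24.167  11.   ]
 [591.218 -59.14   11.   ]
 [549.505 -65.03   11.   ]]
```

>>> arm_command(
  deltas=[
    [0.012,-0.003,0.002,0],
    [0.02,-0.003,0.003,0],
    [0.02,0,0.0,0],
    [0.012,0,0,0],
  ],
  hand=0.06,
)

```text
t: 19.95
ee_pos: [566.0, -15.9, 61.9]
orientation: [1.127, 1.187, -1.08]
ft_force: [-0.1, -0.3, -1.0]
width: 61.5
```

```bash
python3 go.py 561.5 -18.9 32.5; python3 - <<'E'
from h import *
o,c,im=look('wrist','pics/w11.png')
E
```

```text
t 19.95 ee [566.003 -15.861  61.898] tool d mm [29.05  -6.931  1.349] tilt x [ 0.075 -0.029 -0.997] yhead 7.210693096222465 q [-0.036  0.593  1.903 -0.048  0.57  -0.121] w 61.46855463088441 F [-0.072 -0.33  -0.988]
```

View pics/w11.png

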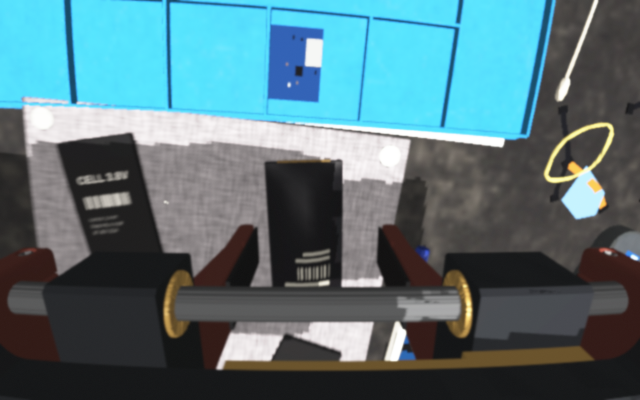

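>>> arm_command(
  deltas=[
    [0.01,-0.003,0.001,0],
    [0.01,-0.002,0.001,0],
    [0.008,-0.001,0,0],
  ],
)

```text
t: 20.3
ee_pos: [563.0, -19.2, 32.4]
orientation: [1.128, 1.186, -1.079]
ft_force: [-3.7, -0.1, 79.4]
width: 60.2
```

```bash
python3 go.py 562 -18.9 32
```

```text
t 20.3 ee [563.049 -19.206  32.362] tool d mm [ 0.271 -1.026 -0.446] tilt x [ 0.077 -0.029 -0.997] yhead 7.21629712888555 q [-0.042  0.643  1.913 -0.052  0.508 -0.122] w 60.15080011676508 F [-3.686 -0.058 79.414]
```

>>> arm_command(
  deltas=[
    [-0.0015,0,0,0],
  ],
)

```text
t: 20.4
ee_pos: [563.0, -19.2, 33.6]
orientation: [1.128, 1.186, -1.079]
ft_force: [1.2, 0.6, -0.3]
width: 60.0
```

>>> arm_command(
  deltas=[
    [0,0,0,0],
    [0,0,0,0],
    [0,0,0,0],
    [0,0,0,0],
  ],
  hand=0.02,
)

```text
t: 20.8
ee_pos: [563.2, -19.4, 33.4]
orientation: [1.129, 1.185, -1.079]
ft_force: [0.2, 0.2, 0.8]
width: 43.4
```

```bash
python3 go.py 562 -18.9 32
```

```text
t 20.8 ee [563.165 -19.358  33.448] tool d mm [ 1.34  -1.202 -0.651] tilt x [ 0.077 -0.029 -0.997] yhead 7.175701828159817 q [-0.043  0.641  1.913 -0.052  0.509 -0.122] w 43.35741140615457 F [0.209 0.189 0.751]
```

Gripped at 43.4 mm. Lifting and checking.

>>> arm_command(
  deltas=[
    [0,0,0,0],
    [-0.01,0,0,0],
    [-0.02,0,0,0],
    [-0.03,0,0,0],
    [-0.03,0,0,0],
    [-0.02,0,0,0],
    [0,0,0,0],
  ],
)

```text
t: 21.5
ee_pos: [553.5, -16.0, 148.6]
orientation: [1.128, 1.187, -1.08]
ft_force: [0.2, -0.2, 0.7]
width: 43.4
```

```bash
python3 go.py 480 225 190; python3 - <<'E'
from h import *
o,c,im=look('wrist','pics/w12.png')
E
```

```text
t 21.5 ee [553.509 -15.955 148.552] tool d mm [ -53.754  -39.738 -246.399] tilt x [ 0.076 -0.028 -0.997] yhead 7.177875762116036 q [-0.037  0.432  1.904 -0.038  0.73  -0.133] w 43.44425595209634 F [ 0.194 -0.155  0.664]
```

View pics/w12.png

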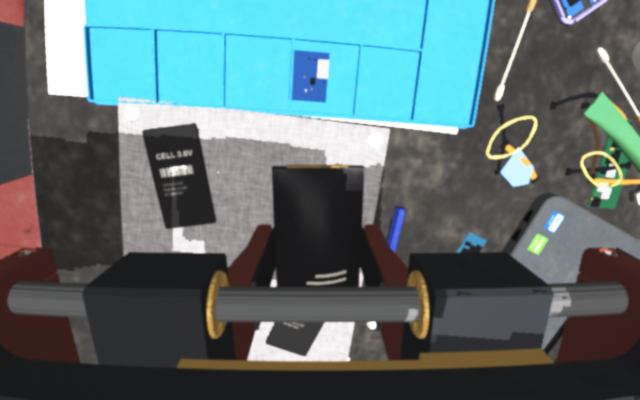

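>>> arm_command(
  deltas=[
    [-0.02,-0.003,-0.015,0],
    [-0.02,-0.005,-0.03,0],
    [-0.01,-0.005,-0.035,0],
    [0,-0.005,-0.035,0],
    [0,-0.005,-0.035,0],
    [0,-0.005,-0.035,0],
    [0,-0.005,-0.03,0],
    [0,-0.005,-0.02,0],
    [0,0,-0.01,0],
    [0,0,0,0],
  ],
)

```text
t: 22.55
ee_pos: [475.1, 230.4, 175.9]
orientation: [1.121, 1.195, -1.094]
ft_force: [0.7, -0.6, -0.2]
width: 43.5
```

>>> arm_command(
  deltas=[
    [0,0,0,-0.06],
    [0,0,0,-0.12],
    [0,0,0,-0.12],
    [0,0,0,-0.12],
    [0,0,0,-0.12],
    [0,0,0,-0.12],
    [0,0,0,-0.12],
    [0,0,0,-0.12],
    [0,0,0,-0.12],
    [0,0,0,-0.12],
  ],
)

```text
t: 23.55
ee_pos: [477.1, 218.7, 170.6]
orientation: [0.188, 1.502, -0.237]
ft_force: [-0.1, 0.5, -1.3]
width: 43.2
```

```bash
python3 go.py 480 221 130
```

```text
t 23.55 ee [477.139 218.675 170.572] tool d mm [40.545  3.954 -0.375] tilt x [ 0.053 -0.039 -0.998] yhead 74.3299711496269 q [ 0.438  0.376  1.926 -0.08   0.809 -0.805] w 43.22629634642978 F [-0.057  0.538 -1.25 ]
```

>>> arm_command(
  deltas=[
    [0.005,0,0,-0.12],
    [0.015,0.001,0,-0.12],
    [0.015,0.001,0,-0.04],
    [0.01,0,0,0],
  ],
)

```text
t: 23.95
ee_pos: [482.3, 214.3, 124.3]
orientation: [-0.045, 1.516, -0.018]
ft_force: [0.3, 0.4, -0.3]
width: 42.9
```

```bash
python3 go.py 479 222 65; python3 - <<'E'
from h import *
o,c,im=look('wrist','pics/w13.png')
E
```

```text
t 23.95 ee [482.266 214.297 124.307] tool d mm [58.691 10.141 -6.312] tilt x [ 0.055 -0.039 -0.998] yhead 90.92852976784741 q [ 0.427  0.455  1.944 -0.09   0.711 -1.094] w 42.936873317986496 F [ 0.319  0.432 -0.344]
```

View pics/w13.png

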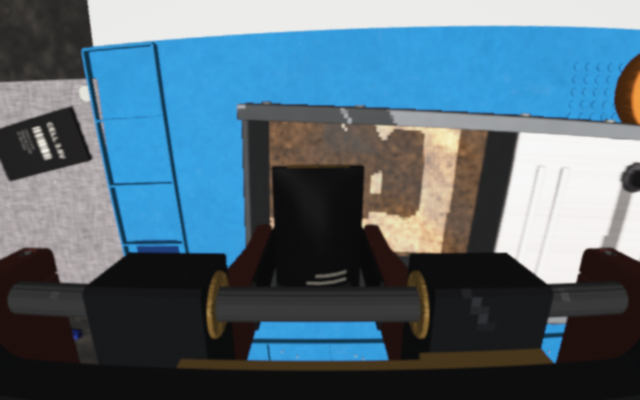

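>>> arm_command(
  deltas=[
    [0.005,0.005,-0.003,0],
    [0.015,0.005,-0.003,0],
    [0.018,0,0,0],
    [0.012,0,0,0],
    [0.003,0,0,0],
  ],
)

```text
t: 24.5
ee_pos: [479.1, 221.4, 67.9]
orientation: [-0.038, 1.517, -0.024]
ft_force: [0.5, -0.3, -0.4]
width: 43.2
```

```bash
python3 go.py 479 222 65
```

```text
t 24.5 ee [479.094 221.364  67.859] tool d mm [ 2.822  0.751 -0.24 ] tilt x [ 0.054 -0.04  -0.998] yhead 90.43993671654113 q [ 0.442  0.557  1.959 -0.105  0.596 -1.051] w 43.16781327774341 F [ 0.532 -0.331 -0.397]
```

>>> arm_command(
  deltas=[
    [0.01,0.001,0,0],
    [0.006,0.001,0,0],
  ],
)

```text
t: 24.7
ee_pos: [480.6, 223.0, 51.6]
orientation: [-0.037, 1.515, -0.025]
ft_force: [0.1, 0.4, -0.9]
width: 43.3
```

>>> arm_command(
  deltas=[
    [0,0,0,0],
    [0,0,0,0],
    [0,0,0,0],
  ],
  hand=0.052,
)

```text
t: 25.0
ee_pos: [480.8, 223.3, 51.5]
orientation: [-0.037, 1.515, -0.025]
ft_force: [-0.9, -0.2, 0.4]
width: 51.9
```

>>> arm_command(
  deltas=[
    [-0.02,0,0,0],
    [-0.03,0,0,0],
    [-0.04,0,0,0],
    [-0.03,0,0,0],
    [-0.01,0,0,0],
  ],
)

```text
t: 25.5
ee_pos: [472.8, 228.1, 185.3]
orientation: [-0.037, 1.517, -0.025]
ft_force: [0.4, 0.7, -0.1]
width: 51.9
```

```bash
python3 go.py 500 -100 200; python3 - <<'E'
from h import *
o,c,im=look('wrist','pics/w14.png')
E
```

```text
t 25.5 ee [472.835 228.132 185.339] tool d mm [  -0.083 -328.625   25.074] tilt x [ 0.053 -0.04  -0.998] yhead 90.37203918859515 q [ 0.459  0.354  1.916 -0.08   0.843 -1.067] w 51.91637118897112 F [ 0.393  0.739 -0.102]
```

View pics/w14.png

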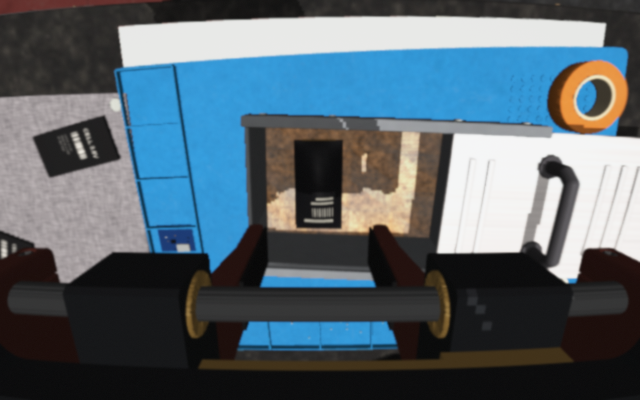

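>>> arm_command(
  deltas=[
    [0,-0.02,0.003,0],
    [0,-0.04,0.005,0],
    [0,-0.045,0.006,0],
    [0,-0.045,0.006,0],
    [0,-0.045,0.006,0],
    [0,-0.045,0.006,0],
    [0,-0.045,0.006,0],
    [0,-0.045,0.006,0],
    [0,-0.045,0.006,0],
    [0,-0.04,0.006,0],
  ],
  hand=0.06,
)

```text
t: 26.55
ee_pos: [530.4, -196.8, 194.4]
orientation: [-0.042, 1.525, -0.016]
ft_force: [-0.0, 0.6, 0.5]
width: 59.8
```

```bash
python3 go.py 500 -250 200
```

```text
t 26.55 ee [ 530.436 -196.759  194.377] tool d mm [ -5.051 -52.935 -31.064] tilt x [ 0.046 -0.037 -0.998] yhead 90.89054462805083 q [-0.367  0.385  1.838 -0.023  0.863 -1.94 ] w 59.810571187372034 F [-0.02   0.569  0.483]
```

>>> arm_command(
  deltas=[
    [0,-0.02,0,0.06],
    [0,0,0,0.12],
    [0,0,0,0.12],
    [0,0,0,0.12],
    [0,0,0,0.12],
    [0,0,0,0.12],
    [0,0,0,0.12],
    [0,0,0,0.12],
    [0,0,0,0.12],
    [0,0,0,0.12],
  ],
)

```text
t: 27.55
ee_pos: [524.2, -223.9, 177.9]
orientation: [0.902, 1.328, -0.919]
ft_force: [0.1, -0.8, -0.3]
width: 60.0
```

```bash
python3 go.py 561 -240 170
```

```text
t 27.55 ee [ 524.156 -223.871  177.925] tool d mm [ 9.442 27.784 28.624] tilt x [ 0.028 -0.031 -0.999] yhead 22.444263465360756 q [-0.416  0.42   1.828 -0.023  0.856 -0.793] w 59.99674170628299 F [ 0.12  -0.76  -0.253]
```

>>> arm_command(
  deltas=[
    [0,0.01,0.005,0.12],
    [0,0.01,0.005,0.14],
    [0,0.01,0.005,0.14],
    [0,0.005,0.0,0.14],
    [0,0,0,0],
  ],
)

```text
t: 28.05
ee_pos: [559.1, -230.0, 170.1]
orientation: [1.325, 1.089, -1.333]
ft_force: [-0.4, 0.5, -1.0]
width: 60.0
```

```bash
python3 go.py 561 -268 120; python3 - <<'E'
from h import *
o,c,im=look('wrist','pics/w15.png')
for r in cells(im,c): print(np.round(r[:5],1),r[5],r[6])
E
```

```text
t 28.05 ee [ 559.103 -230.019  170.105] tool d mm [51.145  7.328 35.877] tilt x [ 0.017 -0.027 -0.999] yhead -9.925813098105056 q [-0.401  0.48   1.747 -0.024  0.888 -0.213] w 59.97563260338245 F [-0.439  0.504 -0.993]
[ 564.9 -143.5   82.8   41.5   72.1] False (np.float64(303.0), np.float64(83.0))
```

View pics/w15.png

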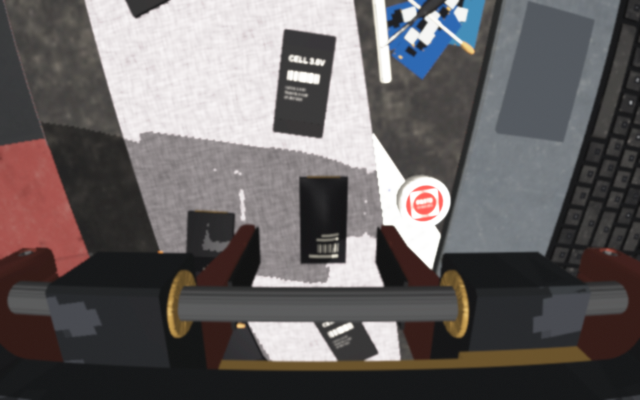

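```bash
python3 - <<'E'
from h import *
o,c,im=load('pics/w15.png')
p=onz(c,[[300,178],[347,178],[345,262],[302,262]],11); print(p,p.mean(0), onz(c,[[400,200]],20))
E
```

```text
[[ 547.499 -222.1     11.   ]
 [ 589.108 -229.55    11.   ]
 [ 574.922 -311.64    11.   ]
 [ 533.966 -304.018   11.   ]] [ 561.374 -266.827   11.   ] [[ 632.401 -255.681   20.   ]]
```

>>> arm_command(
  deltas=[
    [0.02,0.003,0.01,0],
    [0.03,0.003,0.013,0],
    [0.02,0.002,0.01,0],
    [0,0,0.004,0],
    [0,0,0,0],
  ],
)

```text
t: 28.6
ee_pos: [559.0, -269.7, 96.4]
orientation: [1.308, 1.105, -1.319]
ft_force: [0.8, 0.0, 0.0]
width: 60.0
```

```bash
python3 go.py 562 -267.5 33
```

```text
t 28.6 ee [ 559.021 -269.718   96.39 ] tool d mm [63.348  1.54  -4.103] tilt x [ 0.013 -0.025 -1.   ] yhead -8.597258124759257 q [-0.461  0.607  1.737 -0.024  0.775 -0.294] w 59.98230571176226 F [0.844 0.024 0.042]
```

>>> arm_command(
  deltas=[
    [0.015,0.001,-0.002,0],
    [0.02,0.001,-0.001,0.01],
    [0.018,0,0,0],
    [0.008,0,0,0],
  ],
)

```text
t: 29.0
ee_pos: [564.5, -267.9, 36.2]
orientation: [1.313, 1.096, -1.319]
ft_force: [-0.3, 0.7, -0.4]
width: 59.9
```

```bash
python3 go.py 561.5 -267.3 32.5
```

```text
t 29.0 ee [ 564.479 -267.889   36.215] tool d mm [ 3.638 -3.121 -0.21 ] tilt x [ 0.019 -0.028 -0.999] yhead -8.920195235672727 q [-0.455  0.703  1.741 -0.027  0.668 -0.278] w 59.892708077216724 F [-0.315  0.695 -0.41 ]
```

>>> arm_command(
  deltas=[
    [0.003,-0.003,0,0],
    [0,0,0,0],
  ],
)

```text
t: 29.2
ee_pos: [561.1, -266.5, 32.4]
orientation: [1.312, 1.098, -1.318]
ft_force: [-0.6, 0.4, 0.0]
width: 60.0
```

>>> arm_command(
  deltas=[
    [0,0,0,0],
    [0,0,0,0],
    [0,0,0,0],
    [0,0,0,0],
  ],
  hand=0.02,
)

```text
t: 29.6
ee_pos: [562.4, -266.9, 34.8]
orientation: [1.312, 1.095, -1.316]
ft_force: [-0.5, 1.8, -0.2]
width: 43.3
```

>>> arm_command(
  deltas=[
    [0,0,0,0],
    [-0.01,0,0,0],
    [-0.02,0,0,0],
    [-0.03,0,0,0],
    [-0.03,0,0,0],
    [-0.03,0,-0.02,0],
    [0,0,-0.03,0],
  ],
)

```text
t: 30.3
ee_pos: [567.4, -215.8, 160.8]
orientation: [1.315, 1.091, -1.319]
ft_force: [0.5, -0.1, -1.6]
width: 43.2
```

```bash
python3 go.py 482 278 180; python3 - <<'E'
from h import *
o,c,im=look('wrist','pics/w16.png')
E
```

```text
t 30.3 ee [ 567.373 -215.8    160.819] tool d mm [ -35.635 -161.389 -473.475] tilt x [ 0.023 -0.029 -0.999] yhead -9.047750546266471 q [-0.374  0.494  1.75  -0.025  0.866 -0.2  ] w 43.15092697308939 F [ 0.483 -0.099 -1.559]
```

View pics/w16.png

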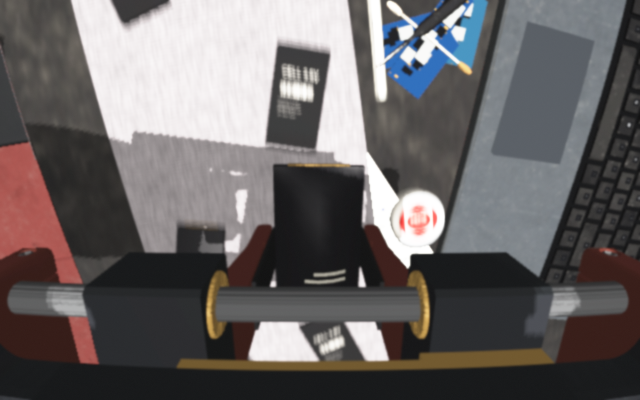

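>>> arm_command(
  deltas=[
    [-0.01,-0.007,-0.02,0],
    [-0.015,-0.013,-0.04,0],
    [-0.015,-0.014,-0.042,0],
    [0,-0.014,-0.042,0],
    [0,-0.014,-0.042,0],
    [0,-0.014,-0.042,0],
    [0,-0.014,-0.042,0],
    [0,-0.014,-0.042,0],
    [0,-0.014,-0.042,0],
    [0,-0.014,-0.042,0],
  ],
)

```text
t: 31.35
ee_pos: [495.9, 212.9, 194.6]
orientation: [1.323, 1.087, -1.315]
ft_force: [0.5, -0.4, 0.3]
width: 42.8
```

```bash
python3 go.py 482 278 180
```

```text
t 31.35 ee [495.862 212.855 194.639] tool d mm [ 12.452 -24.633 -62.357] tilt x [ 0.029 -0.027 -0.999] yhead -9.254807580511265 q [ 0.403  0.364  1.87  -0.047  0.892  0.594] w 42.83593483620935 F [ 0.507 -0.442  0.338]
```

>>> arm_command(
  deltas=[
    [0,-0.01,-0.025,0],
    [0,-0.008,-0.02,0],
    [0,-0.003,-0.005,-0.06],
    [0,0,0,-0.13],
    [0,0,0,-0.13],
    [0,0,0,-0.13],
    [0,0,0,-0.13],
    [0,0,0,-0.13],
    [0,0,0,-0.13],
    [0,0,0,-0.13],
  ],
)

```text
t: 32.35
ee_pos: [479.0, 274.1, 197.2]
orientation: [0.546, 1.459, -0.566]
ft_force: [-0.0, 0.6, 1.4]
width: 42.9
```

>>> arm_command(
  deltas=[
    [0,0,0,-0.13],
    [0,0,0,-0.13],
    [0,0,0,-0.13],
    [0,0,0,-0.13],
    [0,0,0,-0.13],
    [0,0,0,-0.06],
    [0,0,0,0],
  ],
)

```text
t: 33.05
ee_pos: [478.0, 273.2, 200.3]
orientation: [-0.043, 1.539, 0.004]
ft_force: [-0.4, -0.7, 0.1]
width: 43.2
```

```bash
python3 go.py 480 277 90
```

```text
t 33.05 ee [478.036 273.231 200.322] tool d mm [110.203   6.519  -1.33 ] tilt x [ 0.032 -0.025 -0.999] yhead 91.6754655595956 q [ 0.517  0.371  1.842 -0.047  0.914 -1.055] w 43.23510019467854 F [-0.416 -0.748  0.126]
```

>>> arm_command(
  deltas=[
    [0.02,0.002,0,0],
    [0.03,0.002,0,0],
    [0.035,0.002,0,0],
    [0.03,0.002,0,0],
    [0.02,0,0,0],
    [0,0,0,0],
  ],
)

```text
t: 33.65
ee_pos: [484.5, 279.2, 64.8]
orientation: [-0.031, 1.533, -0.003]
ft_force: [0.1, -0.7, 0.0]
width: 43.1
```

```bash
python3 go.py 480 277 54
```

```text
t 33.65 ee [484.508 279.229  64.754] tool d mm [10.621 -1.917 -4.945] tilt x [ 0.038 -0.021 -0.999] yhead 90.99589610362457 q [ 0.52   0.594  1.884 -0.062  0.642 -1.019] w 43.07197989016073 F [ 0.096 -0.718  0.042]
```

>>> arm_command(
  deltas=[
    [0.008,-0.002,-0.004,0],
    [0.003,0,0,0],
  ],
)

```text
t: 33.85
ee_pos: [481.3, 277.1, 54.5]
orientation: [-0.029, 1.532, -0.004]
ft_force: [-0.8, -0.5, 0.2]
width: 43.4
```

>>> arm_command(
  deltas=[
    [0,0,0,0],
    [0,0,0,0],
    [0,0,0,0],
  ],
  hand=0.054,
)

```text
t: 34.15
ee_pos: [482.5, 277.7, 56.7]
orientation: [-0.027, 1.529, -0.003]
ft_force: [-0.0, 1.2, 0.4]
width: 53.9
```

>>> arm_command(
  deltas=[
    [-0.02,0,0,0],
    [-0.03,0,0,0],
    [-0.04,0,0,0],
    [-0.03,0,0,0],
    [-0.01,0,0,0],
  ],
)

```text
t: 34.65
ee_pos: [476.8, 280.2, 191.7]
orientation: [-0.026, 1.529, -0.003]
ft_force: [0.0, -0.2, 0.4]
width: 54.0
```

```bash
python3 go.py 450 -265 190; python3 - <<'E'
from h import *
o,c,im=look('wrist','pics/w17.png')
E
```

```text
t 34.65 ee [476.797 280.181 191.731] tool d mm [  10.715 -544.61   -35.043] tilt x [ 0.042 -0.019 -0.999] yhead 90.81705079593918 q [ 0.529  0.382  1.849 -0.048  0.884 -1.027] w 53.95853847257709 F [ 0.047 -0.177  0.434]
```

View pics/w17.png

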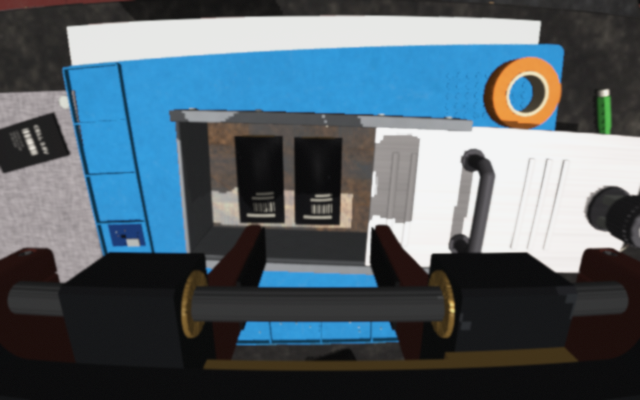

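>>> arm_command(
  deltas=[
    [0,-0.02,0,0],
    [0,-0.045,0,0],
    [0,-0.045,-0.003,0],
    [0,-0.045,-0.003,0],
    [0,-0.045,-0.003,0],
    [0,-0.045,-0.003,0],
    [0,-0.045,-0.003,0],
    [0,-0.045,-0.003,0],
    [0,-0.045,-0.003,0],
    [0,-0.045,-0.003,0],
  ],
  hand=0.06,
)

```text
t: 35.7
ee_pos: [456.4, -154.9, 189.5]
orientation: [-0.031, 1.534, 0.007]
ft_force: [0.7, 0.2, -0.6]
width: 60.1
```

>>> arm_command(
  deltas=[
    [0,-0.04,-0.002,0],
    [0,-0.03,-0.002,0.06],
    [0,0,0,0.12],
    [0,0,0,0.13],
    [0,0,0,0.13],
    [0,0,0,0.13],
    [0,0,0,0.13],
    [0,0,0,0.13],
    [0,0,0,0.13],
    [0,0,0,0.13],
  ],
)

```text
t: 36.7
ee_pos: [446.5, -233.2, 176.7]
orientation: [0.871, 1.365, -0.865]
ft_force: [-0.5, 0.5, 0.4]
width: 60.2
```

```bash
python3 go.py 450 -240 180
```

```text
t 36.7 ee [ 446.496 -233.186  176.665] tool d mm [-3.195  0.237  7.718] tilt x [ 0.022 -0.009 -1.   ] yhead 25.838560298008847 q [-0.507  0.341  1.963  0.004  0.814 -0.96 ] w 60.186529667010255 F [-0.503  0.479  0.392]
```

>>> arm_command(
  deltas=[
    [0,0,0,0.13],
    [0,0,0,0.14],
    [0,0,0,0.14],
    [0,0,0,0.13],
    [0,0,0,0.1],
    [0,0,0,0.0],
  ],
)

```text
t: 37.3
ee_pos: [442.6, -231.4, 168.3]
orientation: [1.373, 1.086, -1.361]
ft_force: [-0.2, 0.2, -0.3]
width: 60.2
```

```bash
python3 go.py 448 -281 100; python3 - <<'E'
from h import *
o,c,im=look('wrist','pics/w18.png')
for r in cells(im,c,10): print(np.round(r[:5],1),r[5],r[6])
E
```

```text
t 37.3 ee [ 442.56  -231.431  168.296] tool d mm [68.542 15.243 47.124] tilt x [ 0.012 -0.004 -1.   ] yhead -12.569799643567519 q [-0.507  0.353  1.97   0.003  0.806 -0.29 ] w 60.222659465536886 F [-0.198  0.222 -0.275]
[ 564.2 -143.5   82.8   42.6   72.2] False (np.float64(434.0), np.float64(57.0))
```

View pics/w18.png

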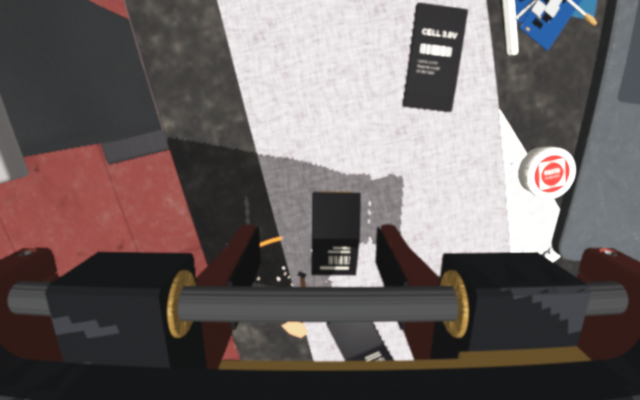

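```bash
python3 - <<'E'
from h import *
o,c,im=load('pics/w18.png')
p=onz(c,[[313,192],[360,192],[356,274],[312,274]],10); print(p,p.mean(0),'ridge',onz(c,[[312,238],[359,238]],20))
E
```

```text
[[ 439.209 -234.209   10.   ]
 [ 480.83  -243.589   10.   ]
 [ 461.903 -323.4     10.   ]
 [ 420.24  -313.772   10.   ]] [ 450.546 -278.743   10.   ] ridge [[ 429.402 -273.53    20.   ]
 [ 471.09  -283.058   20.   ]]
```

>>> arm_command(
  deltas=[
    [0.02,0.003,0.01,0],
    [0.03,0.004,0.015,0],
    [0.015,0.004,0.015,0],
    [0,0.003,0.006,0],
    [0,0,0,0],
  ],
)

```text
t: 37.85
ee_pos: [447.1, -280.4, 99.7]
orientation: [1.361, 1.097, -1.349]
ft_force: [-0.2, -0.3, -0.2]
width: 60.1
```

```bash
python3 go.py 448 -281 34
```

```text
t 37.85 ee [ 447.067 -280.379   99.672] tool d mm [65.68   0.306  0.392] tilt x [ 0.011 -0.003 -1.   ] yhead -11.591990946197624 q [-0.585  0.504  1.939  0.006  0.688 -0.387] w 60.07074224395494 F [-0.208 -0.28  -0.15 ]
```

>>> arm_command(
  deltas=[
    [0.015,0.0015,-0.0015,0.02],
    [0.02,0.0013,-0.001,0],
    [0.02,0,0,0],
    [0.01,0,0,0],
  ],
)

```text
t: 38.25
ee_pos: [453.4, -278.1, 34.6]
orientation: [1.376, 1.08, -1.36]
ft_force: [0.4, -0.1, -0.1]
width: 59.9
```

```bash
python3 go.py 450 -278.5 34
```

```text
t 38.25 ee [ 453.419 -278.054   34.625] tool d mm [ 0.571 -3.246  1.19 ] tilt x [ 0.016 -0.006 -1.   ] yhead -12.768449159526297 q [-0.575  0.625  1.944  0.007  0.555 -0.358] w 59.90917201097234 F [ 0.447 -0.106 -0.1  ]
```

>>> arm_command(
  deltas=[
    [0,-0.003,0.001,0],
    [0,0,0,0],
  ],
)

```text
t: 38.45
ee_pos: [449.6, -277.1, 33.5]
orientation: [1.375, 1.082, -1.361]
ft_force: [-0.2, -1.1, 0.2]
width: 60.2
```

>>> arm_command(
  deltas=[
    [0,0,0,0],
    [0,0,0,0],
    [0,0,0,0],
    [0,0,0,0],
  ],
  hand=0.02,
)

```text
t: 38.85
ee_pos: [450.7, -277.7, 35.9]
orientation: [1.376, 1.078, -1.359]
ft_force: [0.5, -0.7, -0.9]
width: 43.5
```

>>> arm_command(
  deltas=[
    [0,0,0,0],
    [-0.01,0,0,0],
    [-0.02,0,0,0],
    [-0.03,0,0,0],
    [-0.03,0,0,0],
    [-0.03,0,-0.02,0],
    [-0.01,0,-0.03,0],
  ],
)

```text
t: 39.55
ee_pos: [458.6, -229.0, 172.2]
orientation: [1.379, 1.078, -1.363]
ft_force: [1.2, 0.5, -0.5]
width: 43.2
```

```bash
python3 go.py 482 225 180; python3 - <<'E'
from h import *
o,c,im=look('wrist','pics/w19.png')
E
```

```text
t 39.55 ee [ 458.554 -228.983  172.177] tool d mm [ -10.119  -78.951 -447.633] tilt x [ 0.016 -0.006 -1.   ] yhead -12.976818026988504 q [-0.488  0.362  1.943  0.003  0.82  -0.263] w 43.21898834318163 F [ 1.178  0.477 -0.501]
```

View pics/w19.png

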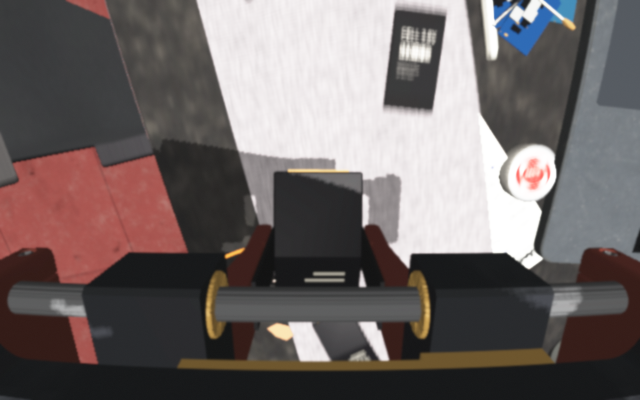

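>>> arm_command(
  deltas=[
    [-0.01,-0.004,-0.02,0],
    [-0.005,-0.008,-0.045,0],
    [0,-0.008,-0.045,0],
    [0,-0.008,-0.045,0],
    [0,-0.008,-0.045,0],
    [0,-0.008,-0.045,0],
    [0,-0.008,-0.045,0],
    [0,-0.008,-0.045,0],
    [0,-0.008,-0.045,0],
    [0,-0.008,-0.04,0],
  ],
)

```text
t: 40.6
ee_pos: [479.8, 213.3, 193.9]
orientation: [1.387, 1.067, -1.357]
ft_force: [-0.1, -0.3, -0.3]
width: 43.3
```

```bash
python3 go.py 480 222 180
```

```text
t 40.6 ee [479.795 213.297 193.891] tool d mm [13.831 -2.186 -8.523] tilt x [ 0.028 -0.007 -1.   ] yhead -13.222408807168533 q [ 0.405  0.343  1.905 -0.022  0.871  0.65 ] w 43.33068406946142 F [-0.14  -0.335 -0.34 ]
```

>>> arm_command(
  deltas=[
    [0,-0.001,-0.005,-0.06],
    [0,0,0,-0.12],
    [0,0,0,-0.13],
    [0,0,0,-0.13],
    [0,0,0,-0.13],
    [0,0,0,-0.13],
    [0,0,0,-0.13],
    [0,0,0,-0.13],
    [0,0,0,-0.13],
    [0,0,0,-0.13],
  ],
)

```text
t: 41.6
ee_pos: [477.7, 224.5, 198.0]
orientation: [0.41, 1.502, -0.406]
ft_force: [0.1, 0.1, -1.2]
width: 43.6
```

>>> arm_command(
  deltas=[
    [0,0,0,-0.13],
    [0,0,0,-0.13],
    [0,0,0,-0.13],
    [0,0,0,-0.13],
    [0,0,0,-0.06],
    [0,0,0,0],
  ],
)

```text
t: 42.2
ee_pos: [476.4, 223.5, 200.4]
orientation: [-0.072, 1.541, 0.062]
ft_force: [0.6, -0.8, -0.9]
width: 43.8
```

```bash
python3 go.py 480 223 90
```

```text
t 42.2 ee [476.37  223.474 200.36 ] tool d mm [110.42    0.098   0.466] tilt x [ 0.029 -0.006 -1.   ] yhead 94.88791298131943 q [ 0.425  0.334  1.899 -0.022  0.884 -1.217] w 43.78131887691605 F [ 0.567 -0.78  -0.859]
```

>>> arm_command(
  deltas=[
    [0.02,0,0,0.03],
    [0.03,0,0,0.03],
    [0.035,0,0,0],
    [0.03,0,0,0],
    [0.015,0,0,0],
    [0,0,0,0],
  ],
)

```text
t: 42.8
ee_pos: [482.4, 223.4, 69.7]
orientation: [-0.011, 1.536, 0.006]
ft_force: [-0.3, -0.3, -1.1]
width: 43.2
```

```bash
python3 go.py 479 223 62
```

```text
t 42.8 ee [482.363 223.387  69.728] tool d mm [ 7.609 -0.325 -3.632] tilt x [ 0.035 -0.003 -0.999] yhead 90.62892330593272 q [ 0.42   0.557  1.95  -0.029  0.605 -1.138] w 43.245435652180895 F [-0.325 -0.311 -1.112]
```

>>> arm_command(
  deltas=[
    [0.006,0,-0.003,0],
    [0.002,0,0,0],
  ],
)

```text
t: 43.0
ee_pos: [479.9, 223.5, 62.3]
orientation: [-0.009, 1.535, 0.005]
ft_force: [-0.8, 0.3, -1.3]
width: 43.5
```

>>> arm_command(
  deltas=[
    [0,0,0,0],
    [0,0,0,0],
    [0,0,0,0],
  ],
  hand=0.054,
)

```text
t: 43.3
ee_pos: [481.2, 224.2, 64.5]
orientation: [-0.008, 1.532, 0.006]
ft_force: [-0.8, 0.2, 0.2]
width: 53.9
```

>>> arm_command(
  deltas=[
    [-0.02,0,0,0],
    [-0.03,0,0,0],
    [-0.04,0,0,0],
    [-0.03,0,0,0],
    [-0.01,0,0,0],
  ],
)

```text
t: 43.8
ee_pos: [475.7, 224.2, 199.2]
orientation: [-0.008, 1.533, 0.005]
ft_force: [0.9, -0.2, 0.0]
width: 53.5
```

```bash
python3 go.py 450 -370 190; python3 - <<'E'
from h import *
o,c,im=look('wrist','pics/w20.png')
E
```

```text
t 43.8 ee [475.655 224.167 199.166] tool d mm [   8.924 -593.921  -30.9  ] tilt x [ 0.038 -0.001 -0.999] yhead 90.4709200127907 q [ 0.427  0.332  1.907 -0.022  0.869 -1.138] w 53.507293208249386 F [ 0.882 -0.19   0.041]
```

View pics/w20.png

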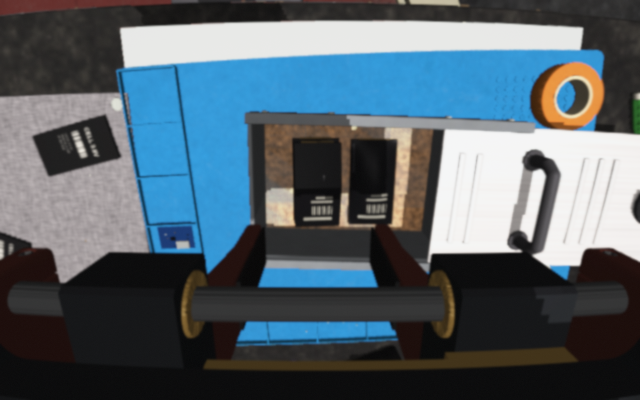

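>>> arm_command(
  deltas=[
    [0,-0.02,0,0],
    [0,-0.045,0,0],
    [0,-0.045,-0.003,0],
    [0,-0.045,-0.003,0],
    [0,-0.045,-0.003,0],
    [0,-0.045,-0.003,0],
    [0,-0.045,-0.003,0],
    [0,-0.045,-0.003,0],
    [0,-0.045,-0.003,0],
    [0,-0.045,-0.003,0],
  ],
  hand=0.06,
)

```text
t: 44.85
ee_pos: [452.7, -210.7, 188.7]
orientation: [-0.012, 1.538, 0.016]
ft_force: [0.5, -0.5, 0.4]
width: 59.9
```

>>> arm_command(
  deltas=[
    [0,-0.045,-0.002,0],
    [0,-0.04,-0.002,0],
    [0,-0.03,0,0.06],
    [0,-0.03,-0.005,0.12],
    [0,0,0,0.13],
    [0,0,0,0.13],
    [0,0,0,0.13],
    [0,0,0,0.13],
    [0,0,0,0.13],
    [0,0,0,0.13],
  ],
)

```text
t: 45.85
ee_pos: [435.8, -366.2, 170.8]
orientation: [0.787, 1.418, -0.754]
ft_force: [0.4, 0.4, -0.4]
width: 59.7
```

```bash
python3 go.py 450 -360 180
```

```text
t 45.85 ee [ 435.849 -366.168  170.847] tool d mm [-8.803 15.422  2.595] tilt x [ 0.019  0.013 -1.   ] yhead 33.24147491686437 q [-0.731  0.441  1.813  0.029  0.882 -1.329] w 59.72447385688975 F [ 0.379  0.406 -0.412]
```

>>> arm_command(
  deltas=[
    [0,0,0,0.13],
    [0,0.005,0,0.12],
    [0,0.005,0,0.06],
    [0,0,0,0.0],
  ],
)

```text
t: 46.25
ee_pos: [442.7, -360.6, 164.2]
orientation: [1.039, 1.32, -1.003]
ft_force: [0.5, -0.0, 0.8]
width: 59.9
```

```bash
python3 go.py 450 -407 100; python3 - <<'E'
from h import *
o,c,im=look('wrist','pics/w21.png')
E
```

```text
t 46.25 ee [ 442.714 -360.617  164.167] tool d mm [63.39  -5.608 47.667] tilt x [ 0.012  0.018 -1.   ] yhead 14.486715169961027 q [-0.715  0.456  1.808  0.028  0.881 -0.986] w 59.898524610835054 F [ 0.456 -0.017  0.85 ]
```

View pics/w21.png

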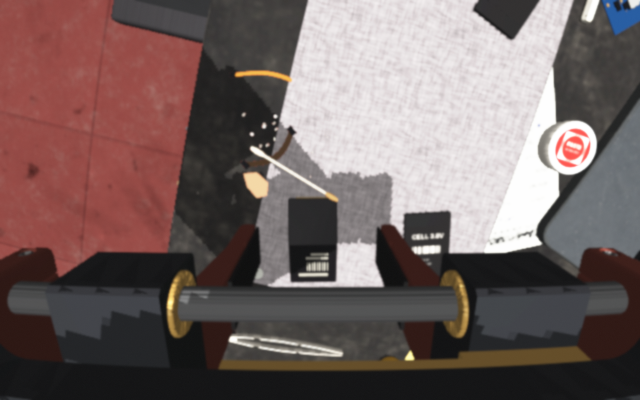

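```bash
python3 - <<'E'
from h import *
o,c,im=load('pics/w21.png')
p=onz(c,[[289,197],[338,199],[336,280],[292,281]],10); print(p,p.mean(0),'ridge',onz(c,[[290,245],[338,245]],20))
E
python3 go.py 450 -403.5 90
```

```text
[[ 421.688 -370.524   10.   ]
 [ 464.723 -361.465   10.   ]
 [ 484.124 -439.059   10.   ]
 [ 443.52  -450.31    10.   ]] [ 453.514 -405.34    10.   ] ridge [[ 432.855 -410.873   20.   ]
 [ 474.63  -400.334   20.   ]]
t 46.3 ee [ 442.316 -360.509  164.054] tool d mm [73.322 -4.581 44.655] tilt x [ 0.012  0.019 -1.   ] yhead 14.583038362782581 q [-0.716  0.456  1.808  0.028  0.881 -0.988] w 60.02335455074986 F [0.128 0.383 0.014]
```

Target center is (453.5,-405.5), heading about 14°.

>>> arm_command(
  deltas=[
    [0.02,0,0.01,0],
    [0.03,0,0.015,0],
    [0.02,0,0.015,0],
    [0,0,0.006,0],
    [0,0,0,0],
  ],
)

```text
t: 46.8
ee_pos: [453.7, -404.3, 88.8]
orientation: [1.032, 1.327, -0.995]
ft_force: [-0.3, -0.4, 0.2]
width: 60.4
```

```bash
python3 go.py 453.2 -405.8 34
```

```text
t 46.8 ee [ 453.713 -404.275   88.815] tool d mm [54.765 -1.704  2.273] tilt x [ 0.01  0.02 -1.  ] yhead 15.120117504990965 q [-0.758  0.613  1.75   0.03   0.786 -1.043] w 60.368090682916055 F [-0.31  -0.444  0.16 ]
```

>>> arm_command(
  deltas=[
    [0.015,-0.001,0.001,0.01],
    [0.02,-0.001,0.001,0.01],
    [0.015,0,0,0],
    [0.005,0,0,0],
  ],
)

```text
t: 47.2
ee_pos: [453.3, -405.5, 33.7]
orientation: [1.046, 1.315, -1.009]
ft_force: [-0.1, 0.1, 0.4]
width: 60.0
```

```bash
python3 go.py 453.2 -405.8 34
```

```text
t 47.2 ee [ 453.28  -405.5     33.713] tool d mm [-0.293 -0.145  0.268] tilt x [ 0.013  0.018 -1.   ] yhead 13.986735475895596 q [-0.76   0.7    1.759  0.034  0.686 -1.03 ] w 60.03551192510471 F [-0.088  0.095  0.41 ]
```

>>> arm_command(
  deltas=[
    [0,0,0,0],
    [0,0,0,0],
    [0,0,0,0],
    [0,0,0,0],
  ],
  hand=0.02,
)

```text
t: 47.6
ee_pos: [453.6, -405.0, 34.3]
orientation: [1.045, 1.316, -1.008]
ft_force: [-0.4, 0.3, -0.3]
width: 43.0
```

>>> arm_command(
  deltas=[
    [0,0,0,0],
    [-0.01,0,0,0],
    [-0.02,0,0,0],
    [-0.03,0,0,0],
    [-0.03,0,0,0],
    [-0.03,0,-0.02,0],
    [-0.01,0,-0.03,0],
  ],
)

```text
t: 48.3
ee_pos: [440.3, -360.8, 172.8]
orientation: [1.046, 1.312, -1.01]
ft_force: [1.1, 0.3, -0.5]
width: 43.6
```

```bash
python3 go.py 480 278 190; python3 - <<'E'
from h import *
o,c,im=look('wrist','pics/w22.png')
E
```

```text
t 48.3 ee [ 440.328 -360.78   172.753] tool d mm [  -6.847  192.419 -610.605] tilt x [ 0.015  0.015 -1.   ] yhead 13.915892674514096 q [-0.718  0.44   1.81   0.028  0.891 -0.979] w 43.6448484193928 F [ 1.099  0.341 -0.504]
```

View pics/w22.png

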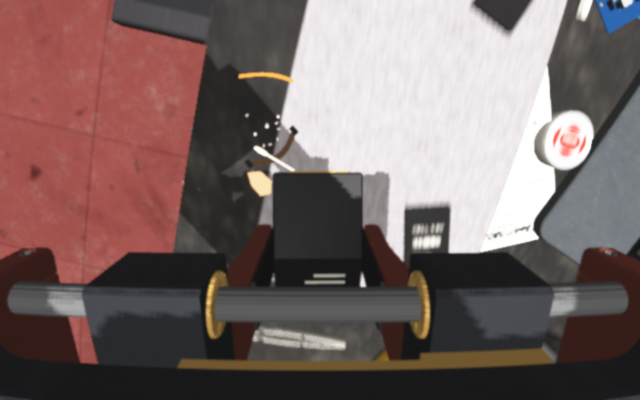

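>>> arm_command(
  deltas=[
    [-0.01,0.006,-0.02,0],
    [-0.005,0.013,-0.042,0],
    [0,0.014,-0.044,0],
    [0,0.014,-0.044,0],
    [0,0.014,-0.044,0],
    [0,0.014,-0.044,0],
    [0,0.014,-0.044,0],
    [0,0.014,-0.044,0],
    [0,0.014,-0.044,0],
    [0,0.014,-0.044,0],
  ],
)

```text
t: 49.35
ee_pos: [467.6, 87.4, 205.4]
orientation: [1.054, 1.297, -1.009]
ft_force: [1.2, -0.3, -0.9]
width: 43.3
```

```bash
python3 go.py 480 278 190
```

```text
t 49.35 ee [467.588  87.358 205.425] tool d mm [  18.133   56.113 -182.371] tilt x [ 0.028  0.012 -1.   ] yhead 13.50931201802076 q [ 0.155  0.254  2.004  0.011  0.854 -0.088] w 43.32000925439396 F [ 1.199 -0.254 -0.861]
```

>>> arm_command(
  deltas=[
    [0,0.013,-0.042,0],
    [0,0.013,-0.042,0],
    [0,0.012,-0.04,0],
    [0,0.01,-0.03,0],
    [0,0.005,-0.015,-0.06],
    [0,0,0,-0.12],
    [0,0,0,-0.13],
    [0,0,0,-0.13],
    [0,0,0,-0.13],
    [0,0,0,-0.13],
  ],
)

```text
t: 50.35
ee_pos: [478.5, 279.6, 215.6]
orientation: [0.488, 1.49, -0.445]
ft_force: [0.5, 0.3, -0.1]
width: 43.3
```

>>> arm_command(
  deltas=[
    [0,0,0,-0.13],
    [0,0,0,-0.13],
    [0,0,0,-0.13],
    [0,0,0,-0.13],
    [0,0,0,-0.1],
    [0,0,0,0],
  ],
)

```text
t: 50.95
ee_pos: [478.1, 279.2, 219.5]
orientation: [-0.026, 1.531, 0.053]
ft_force: [-0.5, -0.3, -0.2]
width: 43.5
```

```bash
python3 go.py 480 278 100
```

```text
t 50.95 ee [478.118 279.174 219.517] tool d mm [119.459  -3.223  -2.91 ] tilt x [ 0.039  0.018 -0.999] yhead 92.90904421940633 q [ 0.508  0.338  1.838 -0.004  0.923 -1.111] w 43.46620717357795 F [-0.471 -0.297 -0.219]
```

>>> arm_command(
  deltas=[
    [0.02,0,0,0.03],
    [0.03,0,0,0],
    [0.035,0,-0.002,0],
    [0.03,-0.001,-0.002,0],
    [0.02,0,0,0],
    [0,0,0,0],
  ],
)

```text
t: 51.55
ee_pos: [482.2, 282.0, 84.8]
orientation: [0.017, 1.525, 0.018]
ft_force: [-0.3, -0.1, -0.3]
width: 43.6
```

```bash
python3 go.py 479 277 64
```

```text
t 51.55 ee [482.247 282.01   84.849] tool d mm [20.559 -5.471 -4.207] tilt x [ 0.046  0.022 -0.999] yhead 90.07910117962139 q [ 0.509  0.551  1.9   -0.005  0.64  -1.058] w 43.6016661014131 F [-0.295 -0.097 -0.335]
```

>>> arm_command(
  deltas=[
    [0.01,-0.003,-0.002,0],
    [0.01,-0.002,-0.002,0],
    [0.002,0,0,0],
  ],
)

```text
t: 51.85
ee_pos: [480.3, 277.8, 63.6]
orientation: [0.021, 1.522, 0.017]
ft_force: [-0.1, -0.1, -0.3]
width: 43.5
```

```bash
python3 go.py 479 277 64
```

```text
t 51.85 ee [480.282 277.787  63.594] tool d mm [-0.487 -0.779 -1.258] tilt x [ 0.049  0.024 -0.999] yhead 89.8944650292247 q [ 0.504  0.584  1.915 -0.005  0.589 -1.06 ] w 43.54122045569643 F [-0.095 -0.102 -0.263]
```

>>> arm_command(
  deltas=[
    [0,0,0,0],
    [0,0,0,0],
    [0,0,0,0],
  ],
  hand=0.054,
)

```text
t: 52.15
ee_pos: [481.3, 278.2, 65.0]
orientation: [0.022, 1.519, 0.017]
ft_force: [0.3, -0.9, 0.9]
width: 53.9
```

>>> arm_command(
  deltas=[
    [-0.02,0,0,0],
    [-0.03,0,0,0],
    [-0.04,0,0,0],
    [-0.03,0,0,0],
    [-0.02,-0.02,0,0],
    [0,-0.02,0,0],
    [0,0,0,0],
  ],
)

```text
t: 52.85
ee_pos: [475.0, 234.9, 212.7]
orientation: [0.023, 1.514, 0.02]
ft_force: [0.1, -0.0, -0.2]
width: 54.0
```

```bash
python3 go.py 482 395 160; python3 - <<'E'
from h import *
o,c,im=look('wrist','pics/w23.png')
o,c,im=look('side','pics/d23.png')
cv2.imwrite('pics/d23z.png',cv2.resize(im[150:330,175:400],None,fx=3.3,fy=3.3,interpolation=cv2.INTER_CUBIC))
E
```

```text
t 52.85 ee [474.961 234.854 212.73 ] tool d mm [ 57.453 158.628   3.608] tilt x [ 0.057  0.028 -0.998] yhead 89.93538649895498 q [ 0.436  0.306  1.907  0.001  0.866 -1.134] w 54.00990243962318 F [ 0.079 -0.044 -0.178]
```

View pics/w23.png

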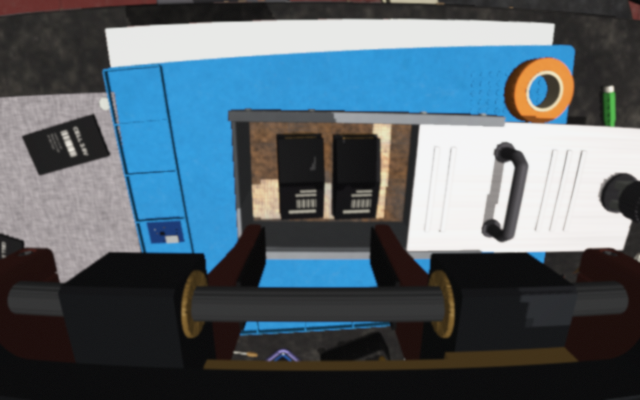

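View pics/d23z.png

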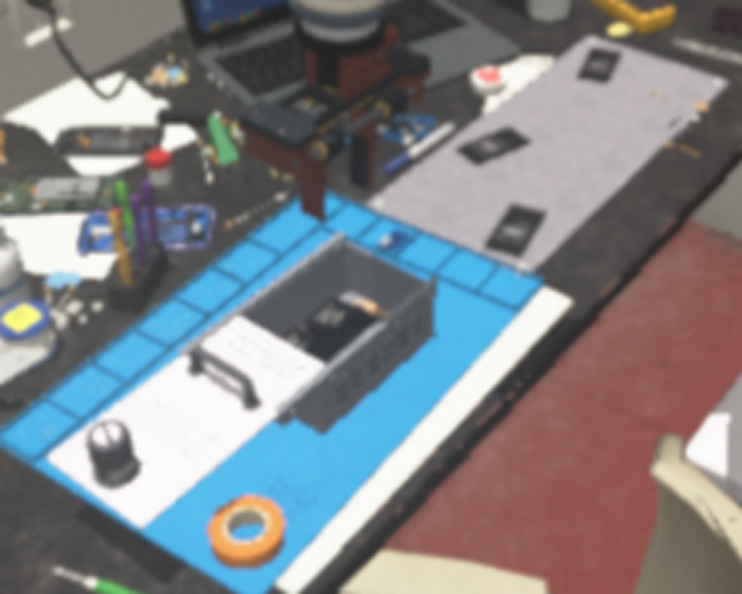

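>>> arm_command(
  deltas=[
    [0,0.02,0,0],
    [0.01,0.035,0,0],
    [0.01,0.04,0,0],
    [0.01,0.035,0,0],
    [0.01,0.02,0,0],
    [0.01,0.005,0,0],
    [0,0,0,0],
  ],
  hand=0.06,
)

```text
t: 53.65
ee_pos: [477.0, 402.3, 161.8]
orientation: [0.022, 1.516, 0.02]
ft_force: [0.7, -0.0, 0.1]
width: 59.9
```

```bash
python3 go.py 482 395 108; python3 - <<'E'
from h import *
o,c,im=look('wrist','pics/w24.png')
E
```

```text
t 53.65 ee [477.007 402.338 161.784] tool d mm [53.755 -8.805  2.075] tilt x [ 0.054  0.027 -0.998] yhead 89.96156216564535 q [ 0.688  0.505  1.728 -0.018  0.849 -0.87 ] w 59.87168000784346 F [ 0.712 -0.008  0.117]
```

View pics/w24.png

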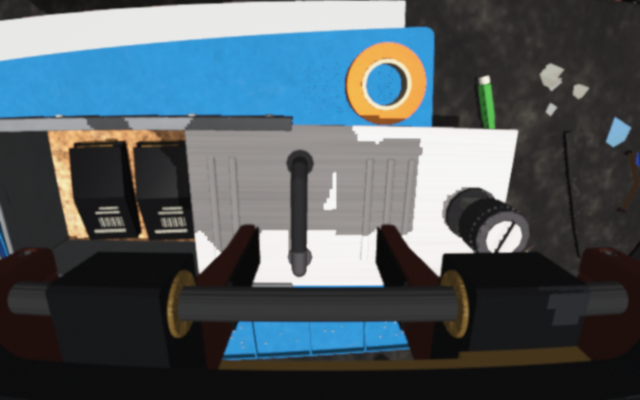

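```bash
python3 - <<'E'
from h import *
o,c,im=load('pics/w24.png')
print(onz(c,[[299,160],[300,262]],107))
E
```

```text
[[439.774 394.81  107.   ]
 [504.68  394.353 107.   ]]
```

>>> arm_command(
  deltas=[
    [0.01,-0.004,0.001,0],
    [0.02,-0.003,0,0],
    [0.018,0,0,0],
    [0.005,0,0,0],
  ],
)

```text
t: 54.1
ee_pos: [482.6, 392.2, 108.8]
orientation: [0.026, 1.514, 0.018]
ft_force: [-0.2, -0.1, 0.3]
width: 59.9
```

```bash
python3 go.py 482 395 108
```

```text
t 54.1 ee [482.587 392.206 108.801] tool d mm [ 0.845  2.768 -0.649] tilt x [ 0.057  0.028 -0.998] yhead 89.73766593416792 q [ 0.669  0.578  1.757 -0.019  0.745 -0.882] w 59.85571483730971 F [-0.188 -0.09   0.317]
```

>>> arm_command(
  deltas=[
    [0.001,0.0023,-0.0005,0],
  ],
)

```text
t: 54.2
ee_pos: [482.2, 393.1, 107.3]
orientation: [0.027, 1.515, 0.016]
ft_force: [-0.5, -0.4, 0.3]
width: 59.8
```

>>> arm_command(
  deltas=[
    [0.0004,0,0,0],
    [0.0004,0,0,0],
    [0.0004,0,0,0],
    [0.0004,0,0,0],
    [0.0004,0,0,0],
    [0.0004,0,0,0],
    [0.0002,0,0,0],
    [0,0,0,0],
  ],
  hand=0.0,
)

```text
t: 55.0
ee_pos: [483.8, 392.2, 107.8]
orientation: [0.027, 1.512, 0.016]
ft_force: [0.2, 2.1, -1.0]
width: 9.6
```

```bash
python3 go.py 479.5 245.5 108
```

```text
t 55.0 ee [483.773 392.192 107.799] tool d mm [  -4.469 -146.654   -3.077] tilt x [ 0.059  0.027 -0.998] yhead 89.63361020349438 q [ 0.669  0.58   1.756 -0.022  0.743 -0.879] w 9.637411824547064 F [ 0.236  2.063 -0.966]
```

>>> arm_command(
  deltas=[
    [0,-0.008,-0.0001,0],
    [0,-0.015,-0.0003,0],
    [0,-0.018,-0.0004,0],
    [0,-0.018,-0.0004,0],
    [0,-0.018,-0.0004,0],
    [0,-0.018,-0.0004,0],
    [0,-0.015,-0.0003,0],
    [0,-0.01,-0.0002,0],
  ],
)

```text
t: 55.8
ee_pos: [481.5, 267.8, 107.7]
orientation: [0.034, 1.504, 0.022]
ft_force: [-0.3, 2.1, 1.9]
width: 9.8
```

```bash
python3 go.py 479.5 245.5 108
```

```text
t 55.8 ee [481.522 267.842 107.728] tool d mm [ -1.206 -22.329  -1.812] tilt x [ 0.066  0.036 -0.997] yhead 89.65425787454427 q [ 0.486  0.497  1.926  0.001  0.644 -1.079] w 9.826908365145165 F [-0.282  2.111  1.858]
```

>>> arm_command(
  deltas=[
    [0,-0.008,-0.0001,0],
    [0,-0.006,-0.0001,0],
    [0,-0.003,0,0],
  ],
)

```text
t: 56.1
ee_pos: [481.2, 248.0, 107.7]
orientation: [0.035, 1.504, 0.021]
ft_force: [-0.9, 2.6, 4.7]
width: 9.7
```

>>> arm_command(
  deltas=[
    [0,-0.003,0,0],
  ],
)

```text
t: 56.2
ee_pos: [481.1, 244.6, 107.7]
orientation: [0.035, 1.504, 0.021]
ft_force: [-1.9, 3.1, 4.5]
width: 9.9
```

>>> arm_command(
  deltas=[
    [0,-0.002,0,0],
  ],
)

```text
t: 56.3
ee_pos: [481.1, 242.3, 107.7]
orientation: [0.035, 1.504, 0.021]
ft_force: [-1.4, 2.6, 4.3]
width: 9.9
```

>>> arm_command(
  deltas=[
    [0,-0.002,0,0],
  ],
)

```text
t: 56.4
ee_pos: [481.2, 242.0, 107.8]
orientation: [0.039, 1.503, 0.023]
ft_force: [-6.4, 26.1, -2.8]
width: 9.5
```

>>> arm_command(
  deltas=[
    [0,-0.002,0,0],
  ],
)

```text
t: 56.5
ee_pos: [481.1, 242.0, 107.7]
orientation: [0.042, 1.503, 0.025]
ft_force: [-5.6, 18.6, 0.4]
width: 9.7
```

>>> arm_command(
  deltas=[
    [0,-0.002,0,0],
  ],
)

```text
t: 56.6
ee_pos: [481.1, 242.1, 107.7]
orientation: [0.045, 1.502, 0.027]
ft_force: [-3.4, 15.5, 1.5]
width: 9.6
```

>>> arm_command(
  deltas=[
    [0,0.0002,0,0],
    [0,0,0,0],
    [0,0,0,0],
    [0,0,0,0],
    [0,0,0,0],
  ],
  hand=0.06,
)

```text
t: 57.1
ee_pos: [479.8, 241.2, 106.0]
orientation: [0.041, 1.505, 0.027]
ft_force: [0.6, 0.3, 0.7]
width: 46.2
```

>>> arm_command(
  deltas=[
    [-0.02,0,0,0],
    [-0.035,0,0,0],
    [-0.035,0,0,0],
    [-0.03,0.02,0,0],
    [-0.01,0.04,0,0],
    [0,0.03,0,0],
    [0,0.02,0,0],
    [0,0,0,0],
  ],
)

```text
t: 57.9
ee_pos: [472.0, 346.4, 245.6]
orientation: [0.044, 1.507, 0.023]
ft_force: [-0.2, -0.0, 0.0]
width: 60.0
```

```bash
python3 go.py 480 364 160; python3 - <<'E'
from h import *
o,c,im=look('wrist','pics/w25.png')
o,c,im=look('side','pics/d25.png')
cv2.imwrite('pics/d25z.png',cv2.resize(im[180:300,205:335],None,fx=4,fy=4,interpolation=cv2.INTER_CUBIC))
E
```

```text
t 57.9 ee [472.037 346.423 245.557] tool d mm [86.561 13.946  2.246] tilt x [ 0.064  0.042 -0.997] yhead 89.31080406146482 q [ 0.614  0.337  1.77  -0.003  0.957 -0.942] w 59.98524047205834 F [-0.162 -0.006  0.004]
```

View pics/w25.png

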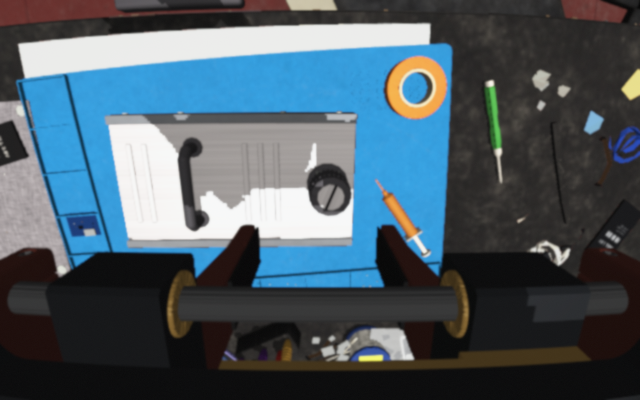

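View pics/d25z.png

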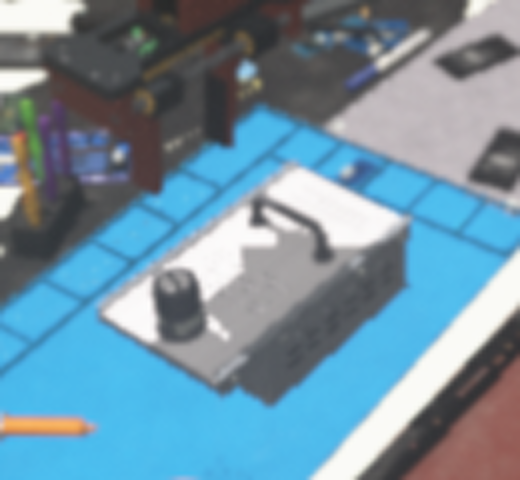

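```bash
python3 - <<'E'
from h import *
o,c,im=load('pics/w25.png')
print(onz(c,[[331,195]],119.5),'lid',onz(c,[[107,118],[356,118],[352,240],[126,240]],76),'bar',onz(c,[[187,150],[190,222]],107))
cv2.imwrite('pics/w25z.png',cv2.resize(im[100:260,90:370],None,fx=2.8,fy=2.8,interpolation=cv2.INTER_CUBIC))
E
python3 go.py 479 363 165
```

```text
[[479.522 364.351 119.5  ]] lid [[416.935 169.519  76.   ]
 [422.258 390.194  76.   ]
 [541.221 389.     76.   ]
 [535.172 165.202  76.   ]] bar [[442.322 248.611 107.   ]
 [505.024 243.129 107.   ]]
t 58.0 ee [471.494 344.203 244.745] tool d mm [80.756 15.565  2.264] tilt x [ 0.062  0.041 -0.997] yhead 89.24768451095713 q [ 0.611  0.337  1.773 -0.003  0.958 -0.943] w 59.711158464811035 F [0.766 0.11  0.079]
```

View pics/w25z.png

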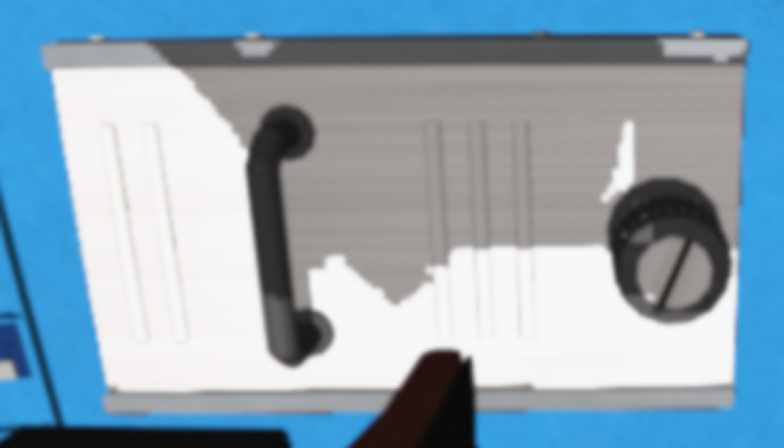

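>>> arm_command(
  deltas=[
    [0.01,0.005,0.001,0],
    [0.02,0.006,0.001,0],
    [0.025,0.005,0,0],
    [0.02,0.002,0,0],
    [0.005,0,0,0],
  ],
  hand=0.07,
)

```text
t: 58.5
ee_pos: [479.3, 361.1, 160.8]
orientation: [0.046, 1.51, 0.015]
ft_force: [-0.1, -1.0, -0.5]
width: 69.9
```

```bash
python3 go.py 480 363.7 119; python3 - <<'E'
from h import *
o,c,im=look('wrist','pics/w26.png')
E
```

```text
t 58.5 ee [479.268 361.132 160.788] tool d mm [41.822  0.924 -1.854] tilt x [ 0.061  0.038 -0.997] yhead 88.95225205772276 q [ 0.628  0.472  1.792 -0.007  0.806 -0.918] w 69.91462052536055 F [-0.078 -1.017 -0.454]
```

View pics/w26.png

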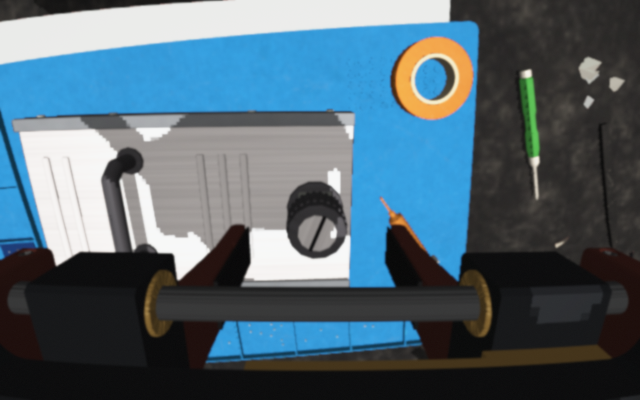

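```bash
python3 - <<'E'
from h import *
o,c,im=load('pics/w26.png')
print(onz(c,[[318,233]],119.5))
E
```

```text
[[481.555 364.509 119.5  ]]
```

>>> arm_command(
  deltas=[
    [0.012,0,-0.001,0],
    [0.018,0,-0.001,0],
    [0.01,0,0,0],
  ],
)

```text
t: 58.85
ee_pos: [481.2, 362.0, 120.9]
orientation: [0.048, 1.507, 0.015]
ft_force: [-0.4, 0.2, 0.4]
width: 69.8
```

```bash
python3 go.py 480 363.7 118.5
```

```text
t 58.85 ee [481.152 362.035 120.887] tool d mm [ 2.373  1.542 -1.338] tilt x [ 0.064  0.04  -0.997] yhead 88.85864203009507 q [ 0.628  0.533  1.807 -0.008  0.727 -0.916] w 69.84062273658058 F [-0.424  0.25   0.423]
```

>>> arm_command(
  deltas=[
    [0.002,0.002,-0.0007,0],
    [0,0,0,0],
  ],
)

```text
t: 59.05
ee_pos: [480.4, 363.7, 117.9]
orientation: [0.048, 1.508, 0.014]
ft_force: [-0.2, 0.1, -0.8]
width: 70.1
```

>>> arm_command(
  deltas=[
    [0.0004,0,0,0],
    [0.0004,0,0,0],
    [0.0004,0,0,0],
    [0.0004,0,0,0],
    [0.0004,0,0,0],
    [0.0004,0,0,0],
  ],
  hand=0.02,
)

```text
t: 59.65
ee_pos: [481.6, 364.4, 118.3]
orientation: [0.049, 1.505, 0.016]
ft_force: [-1.3, -0.3, 5.0]
width: 33.7
```

```bash
python3 go.py 480 363.7 120
```

```text
t 59.65 ee [481.559 364.365 118.288] tool d mm [-1.837 -0.623 -1.428] tilt x [ 0.066  0.041 -0.997] yhead 88.85508895191658 q [ 0.631  0.538  1.805 -0.009  0.721 -0.912] w 33.671045953365095 F [-1.297 -0.342  5.02 ]
```

>>> arm_command(
  deltas=[
    [-0.0025,0,0,0],
    [-0.0005,0,0,0.08],
    [-0.0003,0,0,0.12],
    [-0.0003,0,0,0.12],
    [-0.0003,0,0,0.12],
    [-0.0003,0,0,0.12],
  ],
)

```text
t: 60.25
ee_pos: [481.0, 363.2, 118.4]
orientation: [0.51, 1.468, -0.423]
ft_force: [2.1, 0.9, -2.8]
width: 33.9
```

```bash
python3 go.py 481 364 121
```

```text
t 60.25 ee [481.019 363.243 118.395] tool d mm [-2.57   0.79  -0.361] tilt x [ 0.064  0.038 -0.997] yhead 55.68999846637144 q [ 0.63   0.537  1.806 -0.011  0.724 -0.333] w 33.9062854667558 F [ 2.089  0.878 -2.79 ]
```

>>> arm_command(
  deltas=[
    [-0.002,0,0,0.06],
    [-0.0005,0,0,0.12],
    [-0.0005,0,0,0.12],
    [-0.0003,0,0,0.12],
    [-0.0003,0,0,0.12],
    [-0.0003,0,0,0.1],
    [0,0,0,0.08],
  ],
)

```text
t: 60.95
ee_pos: [479.8, 361.9, 116.4]
orientation: [1.092, 1.279, -0.987]
ft_force: [2.4, 2.1, -8.2]
width: 33.8
```

```bash
python3 go.py 481 364 121
```

```text
t 60.95 ee [479.772 361.899 116.377] tool d mm [-4.469  1.96  -1.866] tilt x [ 0.06   0.033 -0.998] yhead 12.685423116510899 q [ 0.631  0.54   1.806 -0.013  0.727  0.418] w 33.78046282692964 F [ 2.436  2.078 -8.202]
```

>>> arm_command(
  deltas=[
    [0,0,0,0],
    [0,0,0,0],
    [0,0,0,0],
    [0,0,0,0],
  ],
  hand=0.06,
)

```text
t: 61.35
ee_pos: [479.9, 362.2, 116.7]
orientation: [1.09, 1.28, -0.984]
ft_force: [0.2, 0.3, 0.3]
width: 59.4
```

>>> arm_command(
  deltas=[
    [-0.02,0,0,0],
    [-0.035,0,0,0],
    [-0.04,0,0,0],
    [-0.04,0,0,0],
    [-0.01,0,0,0],
  ],
)

```text
t: 61.85
ee_pos: [469.9, 356.5, 264.8]
orientation: [1.084, 1.283, -0.984]
ft_force: [-0.6, -0.3, 0.3]
width: 60.0
```

```bash
python3 go.py 480 363.7 120; python3 - <<'E'
from h import *
o,c,im=look('wrist','pics/w27.png')
cv2.imwrite('pics/w27z.png',cv2.resize(im[100:260,180:460],None,fx=2.8,fy=2.8,interpolation=cv2.INTER_CUBIC))
o,c,im=look('side','pics/d27.png')
cv2.imwrite('pics/d27z.png',cv2.resize(im[180:300,205:335],None,fx=4,fy=4,interpolation=cv2.INTER_CUBIC))
E
```

```text
t 61.85 ee [469.917 356.48  264.772] tool d mm [145.265   2.456  -2.182] tilt x [ 0.056  0.031 -0.998] yhead 13.135689030131314 q [ 0.633  0.326  1.736 -0.01   1.016  0.408] w 60.023966286322114 F [-0.572 -0.293  0.3  ]
```

View pics/w27.png

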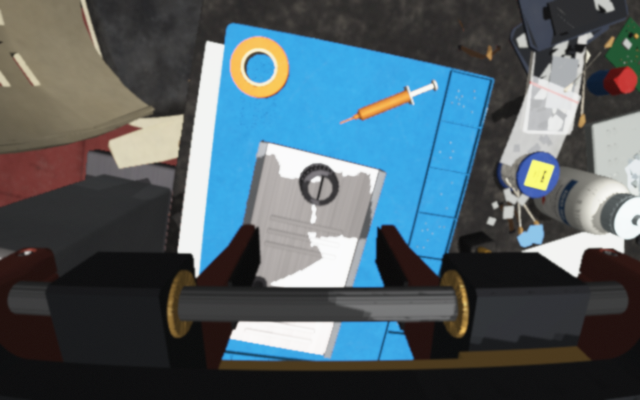

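View pics/d27z.png

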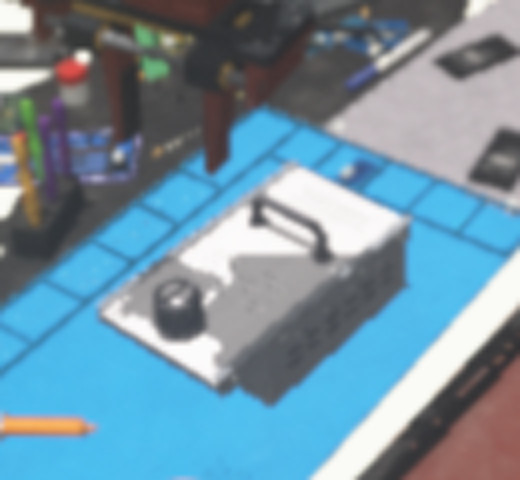

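```bash
python3 - <<'E'
from h import *
o,c,im=look('scene','pics/s27.png')
cv2.imwrite('pics/s27z.png',cv2.resize(im[120:310,250:420],None,fx=3.1,fy=3.1,interpolation=cv2.INTER_CUBIC))
_,cw,iw=load('pics/w25.png')
E
```

```text
(no output)
```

View pics/s27z.png

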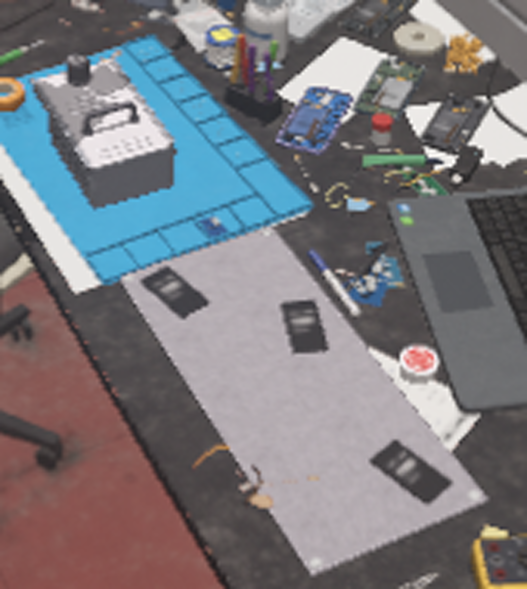

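The mat now holds only the three flat cells, at zoom pixels (174,290), (305,326) and (411,471). The two visible in the first picture are unmoved. The box is shut with the collar down, and the tool is clear at z≈265, so I'm handing in.

```bash
python3 -c "
from workcell import ctrl
print(ctrl.get_obs()['t'],ctrl.get_obs()['ft_force']); print(ctrl.close_job())"
```

```text
62.0 [ 0.4764157   0.14167284 -0.06785979]
the job is handed in; nothing more can be done
None
```

I put the four bad cells (two swollen, two bent) into the steel box, then shut and locked it. I handed the job in at 62 s. The order was as asked: collar up and anticlockwise to its stop, lid fully open, cells in, lid shut, collar back until it snapped down.

**Last checks**
- **Cells:** the wrist picture just before closing showed the top two cells in place in the box, each dropped onto the cell below it. Only the three flat cells remain on the mat, and the two visible in the first scene picture have not moved.
- **Lid:** measured from about y = 169 to 390, the same as at the start. It met its stop under a light push.
- **Collar:** the side picture shows it down, with its line along the box's y.
- **Robot:** the tool was about 265 mm up and clear of everything, with near-zero force.

**What did not go smoothly**
- **Force peaks:** the force reading rose briefly twice, to about 61 N when the lid met its open stop and about 79 N when a fingertip touched the mat at the first pick. Both were below the 120 N wrist limit, and as far as I can tell only the fingers were in contact. I have no separate reading of what the gripper's body pressed on.
- **Tool tilt:** the tool drifted by up to about 5 degrees during moves, but every grasp still held.
- **Lid opening:** the handle bar gave about 143 mm of travel in one picture, against about 150 mm from the lid edge and the collar. The lid was at its stop, so I took it as fully open.

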